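# Strip a gearbox shaft onto the strip-down board

### The arm

A 7-joint arm with a two-finger parallel gripper is mounted at the origin on a cart in front of the work surface, level with it; the furniture and walls round the work are solid. World frame = base frame: x ahead of the robot, y to its left, z up, the work surface at z = 0. Lengths are in m, angles in rad, forces in N, time in s.
With the tool pointing down it reaches from about 0.425 to 1.025 m from the base axis. Payload 3.6 kg.
Tool frame: the origin (TCP) lies midway between the tips of the shut fingers; the grasp point (between the pads) lies 19 mm behind it (hold_point_z is the distance from the TCP to the grasp point, in m); x points along the fingers, y is the direction in which the jaws open and shut, and the axes are right-handed (so a half turn about x gives the same grasp; the last joint's range is limited). The gripper opens to 85 mm and grips with 20 to 120 N. Pads are 22 mm wide; open, the fingers measure 114 mm over their backs; the gripper's body (76 mm by 85 mm) begins 54 mm behind the grasp point. The pads swing forward as they close: fully open they stand 13 mm farther back than shut.
Start: joints at [-0.093, 0.591, 0.048, 1.609, -0.033, 0.943, -0.034], TCP at [0.725, 0, 0.192] pointing down, gripper open.
Joint ranges: [-2.69, 2.69], [-0.47, 2.24], [-1.27, 1.36], [0.19, 2.51], [-1.53, 4.68], [0.08, 2.07], [-3.09, 3.09]. Speed limits (rad/s): [2.57, 2.57, 3.14, 3.14, 3.14, 3.14, 3.14].

### API

Orientations are given as a rotation vector (axis times angle).
In Python, from station import * gives the robot as it stands.
- The arm moves only by the tool step_arm, never from a script. Its argument "targets" is a list of rows, each an object with "linear": the shift along the tool's x, y, z as a fraction of full scale, a list of three; "twist": the turn, a rotation vector about the tool's x, y, z as a fraction of full scale, a list of three; "grip": the gripper command: -1 is shut, 1 is fully open, values between are in proportion. In form: [{"linear": [tx, ty, tz], "twist": [ax, ay, az], "grip": grip}, ...]. A call has 1 to 12 rows; each row shifts and turns the commanded pose from where the row before left it, along the tool's axes as they then stand; what a row does not reach is not made up. Full scale, the value 1, is 25 mm for a shift and 8 degrees for a turn. A row lasts 1/8 s, in which the tool goes at most 62.5 mm and 10.7 degrees, less where a joint would pass 70% of its speed; a pose out of reach is approached as far as the arm can. A call with a number of a shift or a turn outside -1 to 1 is refused whole. A call with a gripper value outside its range is refused whole. The fingers move at their own pace and stop on an object; "grip_force" is the grip in N (left out, the last holds). Time passes only in rows, so rows that do not move let the fingers close. It gives the time, the measured TCP pose, the force and the opening at its end, in the units of the state.
- observe(): the state, without advancing time (a new reading comes with each control period).
- get_image(name): name is "scene" or "side" or "wrist"; returns the picture (400x640x3 uint8, red, green, blue); there is no depth.
- camera_params(name): a dict with "camera_matrix" (3x3 intrinsics, pixels), "k1" (the pictures are not rectified: a ray, as slopes to the right and down, at radius r is drawn at 1 + k1 r^2 times it, then the intrinsics apply), "rvec" (rotation vector, rad) and "tvec" (3), from world to camera coordinates, as OpenCV has them; the wrist camera has in their place "mount" (4x4, takes a point from camera to tool coordinates, whose origin is the TCP and whose axes are the tool frame's). Camera axes: x right, y down, z forward; pixel columns grow to the right and rows downward; lengths in m; the calibration is good to about 2 mm. A picture is of the moment at which its call begins: read the wrist's pose just before it. camera_params takes no time and is no camera call.
- hand_in(): hands the job in, once; it reports no verdict.
Trained networks look in the newest picture that a camera, given by its name, has taken for a name from the list of things; names that differ only in an ending like _2 or _b are one class to them, and where a whole thing is asked for, a point or a joint stands for the part that bears it (a point fixed in the world has none). Each returns a list of dicts, best first, with "conf" (0 to 1); they miss things now and then, are a little off and sometimes report something else, mostly with a low value. They report only what shows in the picture. A call takes as long as a camera call.
- find_in(camera, thing): "position" ([x, y, z] in m, in world coordinates, good to about 4 mm: the middle of the surface that is visible of it).
- outline_of(camera, thing): "mask" (400x640 bool, what is visible of it).
- place_of(camera, thing): "position" ([x, y, z] in m, in world coordinates, good to about 4 mm: a listed point, or the origin of a listed thing).
The state is a dict: "clock": time; "joints": joint angles; "dq": joint speeds; "joint_efforts": joint torques, N m; "position": TCP position; "ee_rot": TCP orientation; "contact_force": force on the tool from outside, world axes, zero at the start; "torque": the same for the moment, N m; "width": finger opening in m.
Only numpy, scipy, OpenCV 4.12 (cv2) and the standard library are available. Lean on these libraries where they do the work, as an engineer would, in place of code of your own. Each camera call takes 0.05 s, during which the arm holds its last target.

### The job

Strip the upright gearbox shaft: take its four parts off one at a time from the top (brass bush, ball bearing, small gear, large gear) and set each, the same way up as it came off, on its own nest of the wooden strip-down board, the one whose pad and post match the part in size. Lower every part over its post until it lies flat on its pad; do not let it drop. Leave all four resting there, let go.

Things in the scene. Friction and masses are not known exactly. Their poses are not given: they have to be found in the camera images.
- bush_centre (a point): Flanged brass bush, topmost on the shaft. 20 mm high: a 40 mm wide, 5 mm thick flange below, a 30 mm wide, 15 mm high barrel above (grip the barrel); bore 16 mm. The point is on its axis, half-way up (10 mm above its underside); z is its axis, up.
- bearing_centre (a point): Ball bearing, bright rings with a blue seal between, second from the top. 50 mm wide, 14 mm high, bore 20 mm; grip it by its outside. The point is on its axis, half-way up (7 mm above its underside); z is its axis, up.
- small_gear_centre (a point): Small dark steel spur gear, third from the top. 23 mm high: toothed disc 66 mm wide and 10 mm thick below, a hub 38 mm wide and 13 mm high above (grip the hub once the bearing is off); bore 24 mm. The point is on its axis, half-way up (11.5 mm above its underside, 1.5 mm above the disc's top face); z is its axis, up.
- large_gear_centre (a point): Large bright steel spur gear, lowest on the shaft. 24 mm high: toothed disc 84 mm wide and 10 mm thick below, a hub 44 mm wide and 14 mm high above (grip the hub once the small gear is off); bore 30 mm. The point is on its axis, half-way up (12 mm above its underside, 2 mm above the disc's top face); z is its axis, up.
- shaft_seat (a point): The bare steel shaft, clamped upright in a green fixture (124 mm square plate, 12 mm thick, fixed to the bench). The point is on the shaft's axis at the shoulder on which the large gear lies, 34 mm above the bench; z is up. The shaft ends 68 mm above this point and is stepped, thinner upwards: 27, 21, 17 and 13 mm thick, each step 3 mm thinner than the bore of the part on it; the parts lie loose on one another and lift straight off.
- nest_bush_seat (a point): Nest of the brass bush: round black pad, 37 mm wide and 12 mm thick, on the wooden strip-down board (250 mm square, top 18 mm above the bench, fixed), with a bright pointed post in its middle, 13 mm thick at the foot, tapering to 4 mm at its tip 17 mm above the pad. The point is on the post's axis at the pad's upper face, 30 mm above the bench, where the underside of the part comes to lie; z is up. The four nests stand about 112 mm apart in a square, in any order.
- nest_bearing_seat (a point): Nest of the ball bearing: round black pad, 47 mm wide and 12 mm thick, on the wooden strip-down board (250 mm square, top 18 mm above the bench, fixed), with a bright pointed post in its middle, 17 mm thick at the foot, tapering to 6 mm at its tip 18 mm above the pad. The point is on the post's axis at the pad's upper face, 30 mm above the bench, where the underside of the part comes to lie; z is up. The four nests stand about 112 mm apart in a square, in any order.
- nest_small_gear_seat (a point): Nest of the small gear: round black pad, 62 mm wide and 12 mm thick, on the wooden strip-down board (250 mm square, top 18 mm above the bench, fixed), with a bright pointed post in its middle, 21 mm thick at the foot, tapering to 8 mm at its tip 20 mm above the pad. The point is on the post's axis at the pad's upper face, 30 mm above the bench, where the underside of the part comes to lie; z is up. The four nests stand about 112 mm apart in a square, in any order.
- nest_large_gear_seat (a point): Nest of the large gear: round black pad, 80 mm wide and 12 mm thick, on the wooden strip-down board (250 mm square, top 18 mm above the bench, fixed), with a bright pointed post in its middle, 27 mm thick at the foot, tapering to 10 mm at its tip 20 mm above the pad. The point is on the post's axis at the pad's upper face, 30 mm above the bench, where the underside of the part comes to lie; z is up. The four nests stand about 112 mm apart in a square, in any order.

How it is judged:
On the way, in this order (a step that is already met when the one before it is completed fails the run):
1. the brass bush lies on its own nest, flat and let go (horizontal distance between bush_centre and nest_bush_seat below 0.008 m and z of bush_centre in the frame of nest_bush_seat between 0.006 and 0.014 m and angle between bush_centre's own z axis and vertical below 0.12 rad and contact force between bush and the fingers below 0.1 N), for 0.2 s.
2. the ball bearing lies on its own nest, flat and let go (horizontal distance between bearing_centre and nest_bearing_seat below 0.008 m and z of bearing_centre in the frame of nest_bearing_seat between 0.003 and 0.011 m and angle between bearing_centre's own z axis and vertical below 0.12 rad and contact force between bearing and the fingers below 0.1 N), for 0.2 s.
3. the small gear lies on its own nest, flat and let go (horizontal distance between small_gear_centre and nest_small_gear_seat below 0.008 m and z of small_gear_centre in the frame of nest_small_gear_seat between 0.0075 and 0.0155 m and angle between small_gear_centre's own z axis and vertical below 0.12 rad and contact force between small_gear and the fingers below 0.1 N), for 0.2 s.
4. the large gear lies on its own nest, flat and let go (horizontal distance between large_gear_centre and nest_large_gear_seat below 0.008 m and z of large_gear_centre in the frame of nest_large_gear_seat between 0.008 and 0.016 m and angle between large_gear_centre's own z axis and vertical below 0.12 rad and contact force between large_gear and the fingers below 0.1 N), for 0.2 s.
At the end, for the whole second after the job is handed in: Each of the four parts lies flat on the pad of its own nest, right way up: its axis within 8 mm of the post's, its underside within 4 mm of the pad, tilted less than 0.12 rad, at rest and let go (horizontal distance between bush_centre and nest_bush_seat below 0.008 m and z of bush_centre in the frame of nest_bush_seat between 0.006 and 0.014 m and angle between each of bush_centre, bearing_centre, small_gear_centre, large_gear_centre's own z axis and vertical below 0.12 rad and linear speed of each of bush, bearing, small_gear, large_gear below 0.02 m/s and horizontal distance between bearing_centre and nest_bearing_seat below 0.008 m and z of bearing_centre in the frame of nest_bearing_seat between 0.003 and 0.011 m and horizontal distance between small_gear_centre and nest_small_gear_seat below 0.008 m and z of small_gear_centre in the frame of nest_small_gear_seat between 0.0075 and 0.0155 m and horizontal distance between large_gear_centre and nest_large_gear_seat below 0.008 m and z of large_gear_centre in the frame of nest_large_gear_seat between 0.008 and 0.016 m); the robot touches nothing.
It fails at once if the brass bush is dropped: it comes within 25 mm above its pad, faster than 0.6 m/s (horizontal distance between bush_centre and nest_bush_seat below 0.03 m and z of bush_centre in the frame of nest_bush_seat below 0.035 m and linear speed of bush above 0.6 m/s).
It fails at once if the ball bearing is dropped: it comes within 25 mm above its pad, faster than 0.6 m/s (horizontal distance between bearing_centre and nest_bearing_seat below 0.03 m and z of bearing_centre in the frame of nest_bearing_seat below 0.032 m and linear speed of bearing above 0.6 m/s).
It fails at once if the small gear is dropped: it comes within 25 mm above its pad, faster than 0.6 m/s (horizontal distance between small_gear_centre and nest_small_gear_seat below 0.03 m and z of small_gear_centre in the frame of nest_small_gear_seat below 0.0365 m and linear speed of small_gear above 0.6 m/s).
It fails at once if the large gear is dropped: it comes within 25 mm above its pad, faster than 0.6 m/s (horizontal distance between large_gear_centre and nest_large_gear_seat below 0.03 m and z of large_gear_centre in the frame of nest_large_gear_seat below 0.037 m and linear speed of large_gear above 0.6 m/s).
It also fails if it takes over 134 s, if anything falls off the work surface, if the arm or the gripper's body presses on something with over 40 N, if the wrist force passes 120 N, or if a joint passes its speed limit or range.

## Working session

There is one attempt and no reset: what is moved stays moved. The work goes in short steps, Python scripts to look and compute and a tool call to move; the robot and the scene stay as the last step left them, time stands still between calls to the robot, and variables do not carry over. Pictures are saved under pics/ and viewed, and the job is handed in when it is done.

Besides the shell and the picture viewer there is one more tool, called after "Call:" as name(argument=value, ...), one argument or row to a line, values as JSON. step_arm: Moves the arm, as the interface text tells. Shift numbers are shares of 25 mm and turn numbers shares of 8 degrees, none past 1 either way. Its arguments: {"type":"object","properties":{"targets":{"type":"array","items":{"type":"object","properties":{"linear":{"type":"array","items":{"type":"number","minimum":-1,"maximum":1}},"twist":{"type":"array","items":{"type":"number","minimum":-1,"maximum":1}},"grip":{"type":"number"}}}},"grip_force":{"type":"number"}},"required":["targets"]}

```bash
ls; mkdir -p pics; python3 - <<'E'
from station import *
import cv2
s=observe(); print({k:s[k] for k in s})
for c in ["scene","side","wrist"]:
    im=get_image(c); cv2.imwrite(f"pics/{c}0.png",im[:,:,::-1]); p=camera_params(c); print(c,p)
E
```

```text
pics
{'clock': 0.0, 'joints': array([-0.0935149 ,  0.59210982,  0.04831414,  1.60988227, -0.03329924,
        0.94268517, -0.0336835 ]), 'dq': array([ 0.0016483 ,  0.00068065,  0.00253006,  0.00049908, -0.0009783 ,
        0.00104849,  0.00060055]), 'joint_efforts': array([ 3.78132427e-04, -5.48684978e+01,  1.54672019e+00, -1.98121297e+01,
        9.43630905e-03,  8.90732801e-03, -1.16924070e-05]), 'position': array([7.24055090e-01, 7.88251816e-07, 1.90525678e-01]), 'ee_rot': array([ 1.20794913,  1.21082081, -1.21086694]), 'contact_force': array([-0.58875931,  0.44420208,  0.33762105]), 'torque': array([ 0.00752572, -0.01328938,  0.01146727]), 'width': 0.08557836210387332}
scene {'camera_matrix': array([[370.93958193,   0.        , 326.34553393],
       [  0.        , 370.93958193, 201.77660899],
       [  0.        ,   0.        ,   1.        ]]), 'k1': -0.05918781994882445, 'rvec': array([ 0.62391833, -2.56381059,  1.24874383]), 'tvec': array([0.45466855, 0.24440185, 0.9052791 ])}
side {'camera_matrix': array([[432.21293873,   0.        , 320.24289388],
       [  0.        , 432.21293873, 192.58640163],
       [  0.        ,   0.        ,   1.        ]]), 'k1': -0.01910040311752922, 'rvec': array([ 1.97899462, -0.49938778,  0.32278747]), 'tvec': array([-0.4669733 ,  0.18118163,  0.93089679])}
wrist {'camera_matrix': array([[306.7728271 ,   0.        , 311.31225175],
       [  0.        , 306.7728271 , 201.72441961],
       [  0.        ,   0.        ,   1.        ]]), 'k1': -0.058290637789245904, 'mount': array([[-9.38092255e-04, -3.27076744e-01,  9.44997314e-01,
        -1.81693577e-01],
       [ 9.99999542e-01, -4.85396942e-04,  8.24689935e-04,
         1.42813458e-04],
       [ 1.88961907e-04,  9.44997655e-01,  3.27077050e-01,
        -8.44539201e-02],
       [ 0.00000000e+00,  0.00000000e+00,  0.00000000e+00,
         1.00000000e+00]])}
```

View pics/scene0.png

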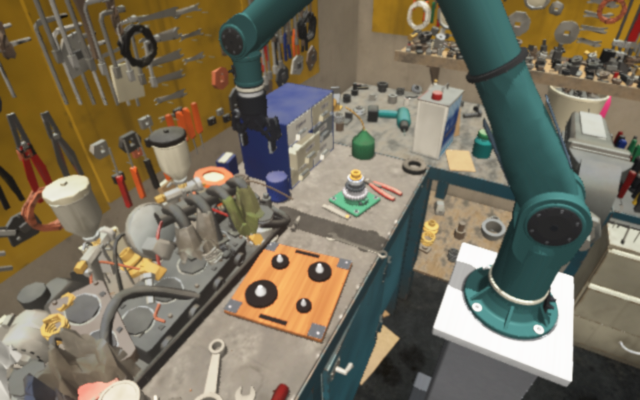

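View pics/side0.png

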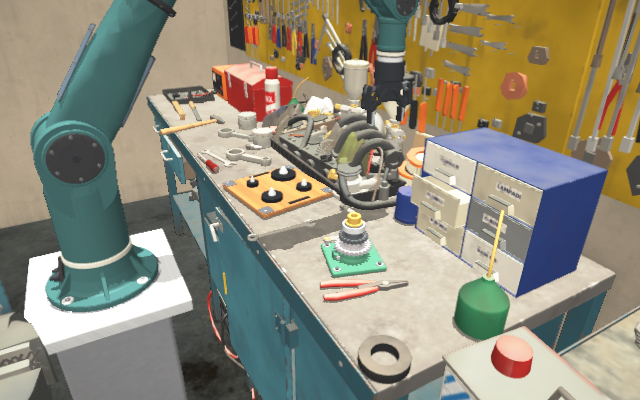

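View pics/wrist0.png

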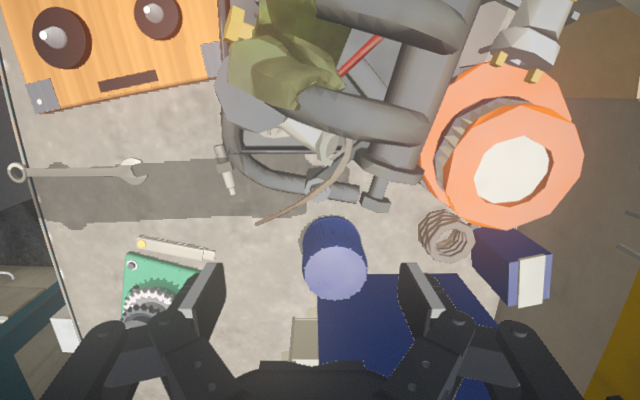

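```bash
python3 - <<'E'
from station import *
import numpy as np,cv2
s=observe();print(s['clock'],np.round(cv2.Rodrigues(s['ee_rot'])[0],4))
for c in ["scene","side"]:
    p=camera_params(c);R=cv2.Rodrigues(p['rvec'])[0];print(c,-R.T@p['tvec'])
for c in ["scene","side","wrist"]:
  for t in ["bush_centre","shaft_seat","large_gear_centre","small_gear_centre","bearing_centre","nest_bush_seat","nest_bearing_seat","nest_small_gear_seat","nest_large_gear_seat"]:
    print(c,t,[(np.round(d['position'],4),round(d['conf'],2)) for d in place_of(c,t)][:3])
E
```

```text
0.15 [[-1.7e-03  1.0e+00 -0.0e+00]
 [-1.0e-04 -0.0e+00 -1.0e+00]
 [-1.0e+00 -1.7e-03  1.0e-04]]
scene [0.13115513 0.70663942 0.75461583]
side [ 0.04350274 -0.88550133  0.57572091]
scene bush_centre [(array([ 0.5151, -0.1934,  0.1047]), 0.5)]
scene shaft_seat [(array([ 0.5134, -0.1956,  0.0336]), 0.56)]
scene large_gear_centre [(array([ 0.5088, -0.1955,  0.0488]), 0.63)]
scene small_gear_centre [(array([ 0.5132, -0.1902,  0.0684]), 0.49)]
scene bearing_centre [(array([ 0.5123, -0.193 ,  0.0872]), 0.61)]
scene nest_bush_seat [(array([0.4393, 0.2627, 0.0281]), 0.76)]
scene nest_bearing_seat [(array([ 0.5111, -0.1931,  0.0357]), 0.52), (array([0.5666, 0.1676, 0.0297]), 0.47)]
scene nest_small_gear_seat [(array([0.4551, 0.1473, 0.0268]), 0.93)]
scene nest_large_gear_seat [(array([0.548 , 0.2771, 0.0311]), 0.92)]
side bush_centre [(array([ 0.5096, -0.1903,  0.1057]), 0.56)]
side shaft_seat [(array([ 0.5086, -0.1919,  0.0313]), 0.94), (array([ 0.5097, -0.1921,  0.1048]), 0.32)]
side large_gear_centre [(array([ 0.5084, -0.1941,  0.046 ]), 0.8)]
side small_gear_centre [(array([ 0.5113, -0.191
[... 162 characters left out ...]
ing_seat [(array([0.5653, 0.166 , 0.0314]), 0.65)]
side nest_small_gear_seat [(array([0.457 , 0.1477, 0.0283]), 0.52)]
side nest_large_gear_seat [(array([0.5483, 0.2781, 0.0324]), 0.69), (array([0.5686, 0.1664, 0.0314]), 0.43)]
wrist bush_centre []
wrist shaft_seat []
wrist large_gear_centre [(array([ 0.5085, -0.1932,  0.0456]), 0.64)]
wrist small_gear_centre [(array([ 0.5136, -0.1925,  0.0684]), 0.97)]
wrist bearing_centre [(array([ 0.5136, -0.1922,  0.0859]), 0.5)]
wrist nest_bush_seat []
wrist nest_bearing_seat [(array([0.5657, 0.1657, 0.0326]), 0.83)]
wrist nest_small_gear_seat [(array([0.4535, 0.1461, 0.0285]), 0.8)]
wrist nest_large_gear_seat [(array([ 0.5088, -0.1939,  0.0845]), 0.3)]
```

Call:
step_arm(
  targets=[
    {"linear": [-1, -1, 0], "grip": 1},
    {"linear": [-1, -1, 0], "grip": 1},
    {"linear": [0, -1, 0], "grip": 1},
    {"linear": [0, -1, 0], "grip": 1},
    {"linear": [0, -1, 0], "grip": 1},
    {"linear": [0, -1, 0], "grip": 1},
    {"linear": [0, -1, 0], "grip": 1},
    {"linear": [0, -1, 0], "grip": 1},
    {"linear": [0, -1, 0], "grip": 1},
  ],
)

```text
$.targets[0]: bad value
```

Call:
step_arm(
  targets=[
    {"linear": [0, 0, -1], "grip": 1},
    {"linear": [0, 0, -1], "grip": 1},
    {"linear": [0, 0, -1], "grip": 1},
    {"linear": [0, 0, -1], "grip": 1},
    {"linear": [0, 0, -1], "grip": 1},
    {"linear": [0, 0, 0], "grip": 1},
    {"linear": [0, 0, 0], "grip": 1},
  ],
)

```text
$.targets[0]: bad value
```

```bash
cat > h.py <<'E'
from station import *
import numpy as np,cv2
def wcam():
    s=observe(); p=camera_params('wrist')
    R=cv2.Rodrigues(s['ee_rot'])[0]; T=np.eye(4);T[:3,:3]=R;T[:3,3]=s['position']
    return T@p['mount'],p
def fcam(c):
    p=camera_params(c);R=cv2.Rodrigues(p['rvec'])[0];T=np.eye(4);T[:3,:3]=R.T;T[:3,3]=-R.T@p['tvec'];return T,p
def proj(T,p,X):
    X=np.atleast_2d(X);c=(X-T[:3,3])@T[:3,:3];s=c[:,:2]/c[:,2:];r2=(s**2).sum(1,keepdims=True);s=s*(1+p['k1']*r2);K=p['camera_matrix'];return s*[K[0,0],K[1,1]]+[K[0,2],K[1,2]]
def onplane(T,p,uv,z):
    K=p['camera_matrix'];d=(np.atleast_2d(uv)-[K[0,2],K[1,2]])/[K[0,0],K[1,1]];s=d.copy()
    for _ in range(20): s=d/(1+p['k1']*(s**2).sum(1,keepdims=True))
    r=np.c_[s,np.ones(len(s))]@T[:3,:3].T;o=T[:3,3];t=(z-o[2])/r[:,2];return o+r*t[:,None]
def save(im,n): cv2.imwrite(f'pics/{n}.png',im[:,:,::-1])
E
python3 - <<'E'
from h import *
T,p=wcam();s=observe();print(s['clock'],s['position'],s['ee_rot'],T[:3,3])
im=get_image('wrist');save(im,'w1')
for t in ["nest_bush_seat","nest_bearing_seat","nest_small_gear_seat","nest_large_gear_seat"]:
    print(t,[(np.round(d['position'],4),round(d['conf'],2)) for d in place_of('wrist',t)][:3])
E
```

```text
1.5 [ 7.24978366e-01 -5.10209619e-06  1.91685767e-01] [ 1.2090736   1.20923376 -1.20917339] [0.72511771 0.08445792 0.37337485]
nest_bush_seat []
nest_bearing_seat [(array([0.565 , 0.1681, 0.0327]), 0.77)]
nest_small_gear_seat [(array([0.4522, 0.1468, 0.0304]), 0.84), (array([ 0.5111, -0.1957,  0.0869]), 0.66)]
nest_large_gear_seat []
```

View pics/w1.png

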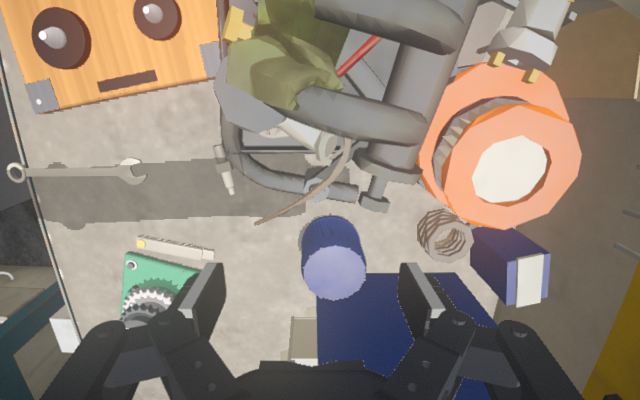

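The rows were refused because they had no twist. The picture is unchanged: board at top left, stack at about (150,300).

Call:
step_arm(
  targets=[
    {"linear": [-1, -1, 0], "twist": [0, 0, 0], "grip": 1},
    {"linear": [-1, -1, 0], "twist": [0, 0, 0], "grip": 1},
    {"linear": [0, -1, 0], "twist": [0, 0, 0], "grip": 1},
    {"linear": [0, -1, 0], "twist": [0, 0, 0], "grip": 1},
    {"linear": [0, -1, 0], "twist": [0, 0, 0], "grip": 1},
    {"linear": [0, -1, 0], "twist": [0, 0, 0], "grip": 1},
    {"linear": [0, -1, 0], "twist": [0, 0, 0], "grip": 1},
    {"linear": [0, -1, 0], "twist": [0, 0, 0], "grip": 1},
    {"linear": [0, -1, 0], "twist": [0, 0, 0], "grip": 1},
  ],
)

```text
clock: 2.88
position: [0.4993, -0.0, 0.2419]
ee_rot: [1.209, 1.209, -1.209]
contact_force: [0.6, 0.2, -0.5]
width: 0.0856
```

Call:
step_arm(
  targets=[
    {"linear": [0, 0, -1], "twist": [0, 0, 0], "grip": 1},
    {"linear": [0, 0, -1], "twist": [0, 0, 0], "grip": 1},
    {"linear": [0, 0, -1], "twist": [0, 0, 0], "grip": 1},
    {"linear": [0, 0, -1], "twist": [0, 0, 0], "grip": 1},
    {"linear": [0, 0, -1], "twist": [0, 0, 0], "grip": 1},
    {"linear": [0, 0, 0], "twist": [0, 0, 0], "grip": 1},
    {"linear": [0, 0, 0], "twist": [0, 0, 0], "grip": 1},
  ],
)

```text
clock: 3.75
position: [0.5, 0.124, 0.2417]
ee_rot: [1.209, 1.208, -1.21]
contact_force: [0.0, 0.1, 0.3]
width: 0.0856
```

```bash
python3 - <<'E'
from h import *
T,p=wcam();s=observe();print(s['clock'],s['position'],s['ee_rot'],T[:3,3])
im=get_image('wrist');save(im,'w2')
for t in ["nest_bush_seat","nest_bearing_seat","nest_small_gear_seat","nest_large_gear_seat"]:
    print(t,[(np.round(d['position'],4),round(d['conf'],2)) for d in place_of('wrist',t)][:3])
E
```

```text
3.75 [0.49999349 0.12397409 0.24172496] [ 1.2091786   1.20832169 -1.21012692] [0.50020436 0.20856449 0.42335506]
nest_bush_seat [(array([0.4372, 0.2578, 0.0306]), 0.72)]
nest_bearing_seat [(array([0.5683, 0.1688, 0.0341]), 0.68)]
nest_small_gear_seat [(array([0.4523, 0.1479, 0.0298]), 0.77)]
nest_large_gear_seat []
```

View pics/w2.png

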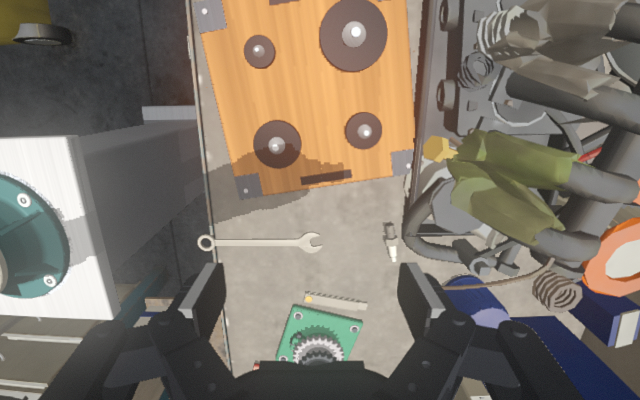

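```bash
cat > nests.py <<'E'
from h import *
from scipy.optimize import minimize
def fit(im,T,p,x0,dia,show=None):
    a=np.linspace(0,2*np.pi,60,endpoint=False);ring=np.c_[np.cos(a),np.sin(a)]*dia/2
    S=4
    def sil(x):
        P=np.r_[np.c_[ring+x,np.full(60,.03)],np.c_[ring+x,np.full(60,.018)]]
        return proj(T,p,P)
    c=proj(T,p,[[*x0,.03]])[0];r=np.abs(sil(x0)-c).max()+8
    u0,v0=np.floor(c-r).astype(int);u0=max(u0,0);v0=max(v0,0);u1,v1=np.ceil(c+r).astype(int)
    sub=im[v0:v1,u0:u1].astype(int)
    wood=((sub[:,:,0]-sub[:,:,2])>55)
    m=(~wood).astype(np.uint8)
    n,l,st,ce=cv2.connectedComponentsWithStats(m); k=1+np.argmax(st[1:,4]); m=(l==k).astype(np.uint8)
    M=cv2.resize(m*255,None,fx=S,fy=S,interpolation=cv2.INTER_LINEAR)>127
    def cost(x):
        h=cv2.convexHull((((sil(x)-[u0,v0]+.5)*S-.5)*16).astype(np.int32))
        z=np.zeros(M.shape,np.uint8);cv2.fillConvexPoly(z,h,1,shift=4);return (z.astype(bool)^M).sum()/M.sum()
    r=min((minimize(cost,np.array(x0)+d,method='Nelder-Mead',options=dict(initial_simplex=np.array(x0)+d+np.array([[0,0],[.004,0],[0,.004]]),xatol=1e-4)) for d in ([0,0],[.003,-.003],[-.003,.002])),key=lambda r:r.fun)
    return r.x,r.fun
if __name__=='__main__':
    im=cv2.imread('pics/w2.png')[:,:,::-1]
    T,p=wcam()
    for n,x0,d in (('bush',(.439,.261),.037),('bearing',(.566,.167),.047),('small',(.455,.147),.062),('large',(.548,.278),.08)):
        x,f=fit(im,T,p,x0,d);print(n,x,f)
    for c in ('scene','side'):
        T,p=fcam(c);im=cv2.imread(f'pics/{c}0.png')[:,:,::-1]
        for n,x0,d in (('bush',(.439,.261),.037),('bearing',(.566,.167),.047),('small',(.455,.147),.062),('large',(.548,.278),.08)):
            x,f=fit(im,T,p,x0,d);print(c,n,x,f)
E
python3 nests.py
```

```text
bush [0.43888619 0.25925229] 0.14725916315277326
bearing [0.56713205 0.1656389 ] 0.13279132791327913
small [0.45610107 0.14827515] 0.08256029684601113
large [0.54997637 0.27843591] 0.04826229721382359
scene bush [0.44085306 0.2559789 ] 0.32598425196850395
scene bearing [0.6349855  0.11677767] 0.4489795918367347
scene small [0.45753755 0.14542618] 0.2053763440860215
scene large [0.55194693 0.27353371] 0.14736259682773883
side bush [0.43785937 0.25911719] 0.8405650857719476
side bearing [0.56375391 0.17057031] 1.4771392617449663
side small [0.45420225 0.14814851] 0.16730141458106637
side large [0.54812073 0.27882159] 0.7606761565836299
```

The four nests show clearly: bush (259,51), large (352,33), small (277,144), bearing (363,130). The fits agree with a 112.4 mm square turned 8.9°. Next the shaft.

Call:
step_arm(
  targets=[
    {"linear": [0, 0.44, 1], "twist": [0, 0, 0], "grip": 1},
    {"linear": [0, 0, 1], "twist": [0, 0, 0], "grip": 1},
    {"linear": [0, 0, 1], "twist": [0, 0, 0], "grip": 1},
    {"linear": [0, 0, 1], "twist": [0, 0, 0], "grip": 1},
    {"linear": [0, 0, 1], "twist": [0, 0, 0], "grip": 1},
    {"linear": [0, 0, 1], "twist": [0, 0, 0], "grip": 1},
    {"linear": [0, 0, 1], "twist": [0, 0, 0], "grip": 1},
    {"linear": [0, 0, 1], "twist": [0, 0, 0], "grip": 1},
    {"linear": [0, 0, 1], "twist": [0, 0, 0], "grip": 1},
    {"linear": [0, 0, 1], "twist": [0, 0, 0], "grip": 1},
    {"linear": [0, 0, 0], "twist": [0, 0, 0], "grip": 1},
    {"linear": [0, 0, 0], "twist": [0, 0, 0], "grip": 1},
  ],
)

```text
clock: 5.5
position: [0.5109, -0.1243, 0.2416]
ee_rot: [1.209, 1.21, -1.209]
contact_force: [0.1, 0.3, -0.1]
width: 0.0855
```

```bash
python3 - <<'E'
from h import *
T,p=wcam();s=observe();print(s['clock'],s['position'],s['ee_rot'],T[:3,3])
im=get_image('wrist');save(im,'w3')
for t in ["bush_centre","bearing_centre","small_gear_centre","large_gear_centre"]:
    print(t,[(np.round(d['position'],4),round(d['conf'],2)) for d in place_of('wrist',t)][:3])
cv2.imwrite('pics/w3z.png',cv2.resize(im[180:380,220:420,::-1],None,fx=3,fy=3))
print(proj(T,p,[[.5112,-.1925,.115]]))
E
```

```text
5.5 [ 0.51090312 -0.12427045  0.24163028] [ 1.20936489  1.20998208 -1.20882645] [ 0.51105857 -0.03993663  0.42337934]
bush_centre []
bearing_centre [(array([ 0.5098, -0.1917,  0.0891]), 0.71), (array([ 0.508 , -0.192 ,  0.1086]), 0.46)]
small_gear_centre [(array([ 0.5101, -0.1932,  0.0684]), 0.81)]
large_gear_centre []
[[311.22372849 240.81750549]]
```

View pics/w3z.png

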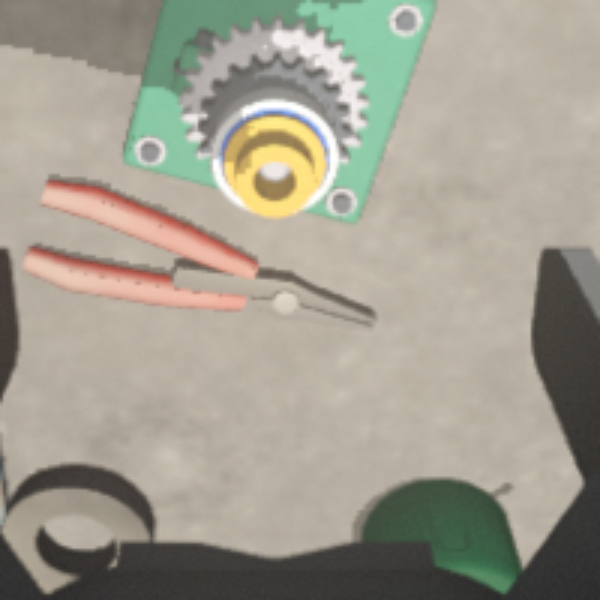

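Bush bore shows at pixel (311.7,238.3), which puts the axis near (0.511,-0.191). Lowering over the bush.

Call:
step_arm(
  targets=[
    {"linear": [0, 0, 1], "twist": [0, 0, 0], "grip": 1},
    {"linear": [0, 0, 1], "twist": [0, 0, 0], "grip": 1},
    {"linear": [0, 0, 0.68], "twist": [0, 0, 0], "grip": 1},
    {"linear": [0.8, 0, 0], "twist": [0, 0, 0], "grip": 1},
    {"linear": [1, 0, 0], "twist": [0, 0, 0], "grip": 1},
    {"linear": [1, 0, 0], "twist": [0, 0, 0], "grip": 1},
    {"linear": [1, 0, 0], "twist": [0, 0, 0], "grip": 1},
    {"linear": [0.8, 0, 0], "twist": [0, 0, 0], "grip": 1},
    {"linear": [0.6, 0, 0], "twist": [0, 0, 0], "grip": 1},
    {"linear": [0, 0, 0], "twist": [0, 0, 0], "grip": 1},
    {"linear": [0, 0, 0], "twist": [0, 0, 0], "grip": 1},
  ],
)

```text
clock: 7.12
position: [0.5116, -0.1921, 0.1122]
ee_rot: [1.209, 1.208, -1.208]
contact_force: [0.0, -1.0, 0.6]
width: 0.0856
```

```bash
python3 - <<'E'
from h import *
T,p=wcam();s=observe();print(s['clock'],s['position'])
im=get_image('wrist');save(im,'w4')
im=get_image('side');cv2.imwrite('pics/s4.png',cv2.resize(im[120:300,260:440,::-1],None,fx=3,fy=3))
im=get_image('scene');cv2.imwrite('pics/c4.png',cv2.resize(im[120:240,270:450,::-1],None,fx=4,fy=4))
E
```

```text
7.125 [ 0.51160022 -0.19213614  0.11224658]
```

View pics/w4.png

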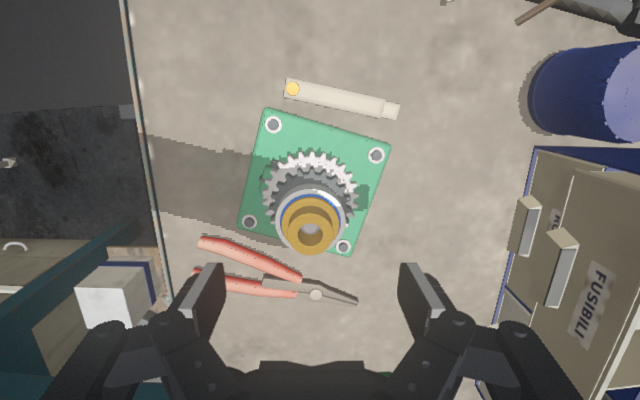

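View pics/s4.png

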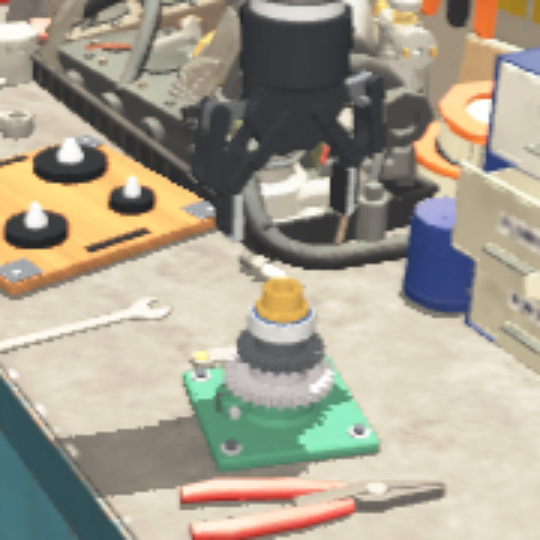

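View pics/c4.png

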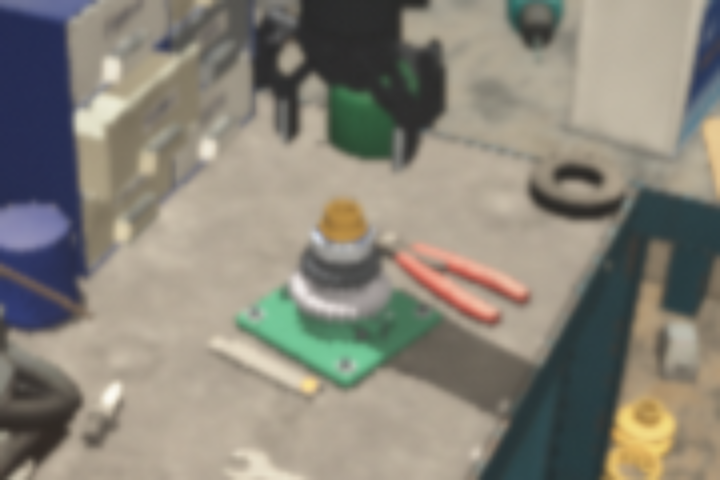

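```bash
python3 - <<'E'
from h import *
s=observe();print(s['clock'],s['position'],s['joints'])
T,p=wcam()
X=np.array([[.5116,-.1921,.1122],[.5116,-.1921,.115],[.5116-.0425,-.1921,.125],[.5116+.0425,-.1921,.125]])
print('w',proj(T,p,X))
T,p=fcam('side');q=proj(T,p,X);print('side zoom',(q-[260,120])*3)
T,p=fcam('scene');q=proj(T,p,X);print('scene zoom',(q-[270,120])*4)
E
```

```text
7.275 [ 0.5116582  -0.19221921  0.11254198] [ 0.20748972  0.48086188  0.09263266  2.08027956 -0.07797265  0.58188698
  0.35475764]
w [[310.76777125 232.68445019]
 [310.77179656 234.52539268]
 [241.50092383 241.49261284]
 [380.00906837 241.3094176 ]]
side zoom [[282.89391733 286.90992793]
 [283.05775152 283.57105904]
 [233.57829723 284.76504707]
 [331.78742791 258.88837194]]
scene zoom [[339.91633027 211.04351127]
 [340.03691748 208.04832602]
 [391.05458471 210.80975832]
 [291.22377628 184.13076367]]
```

The reported TCP projects onto the bush, but in all three views the open fingertips sit about 50 mm higher (wrist: tips at (222,265) and (400,265)). I'll raise, shut the fingers and look, to find where the tips really are.

Call:
step_arm(
  targets=[
    {"linear": [-1, 0, 0], "twist": [0, 0, 0], "grip": -1},
    {"linear": [-1, 0, 0], "twist": [0, 0, 0], "grip": -1},
    {"linear": [0, 0, 0], "twist": [0, 0, 0], "grip": -1},
    {"linear": [0, 0, 0], "twist": [0, 0, 0], "grip": -1},
    {"linear": [0, 0, 0], "twist": [0, 0, 0], "grip": -1},
    {"linear": [0, 0, 0], "twist": [0, 0, 0], "grip": -1},
    {"linear": [0, 0, 0], "twist": [0, 0, 0], "grip": -1},
    {"linear": [0, 0, 0], "twist": [0, 0, 0], "grip": -1},
  ],
  grip_force=40,
)

```text
clock: 8.28
position: [0.5109, -0.192, 0.1615]
ee_rot: [1.209, 1.209, -1.209]
contact_force: [0.0, 0.5, 0.8]
width: -0.0003
```

```bash
python3 - <<'E'
from h import *
T,p=wcam();s=observe();print(s['clock'],s['position'],s['width'])
X=np.array([s['position'],s['position']+[0,0,.05]])
im=get_image('wrist');save(im,'w5');print(proj(T,p,X))
im=get_image('side');cv2.imwrite('pics/s5.png',cv2.resize(im[120:300,260:440,::-1],None,fx=3,fy=3))
T,p=fcam('side');print((proj(T,p,X)-[260,120])*3)
E
```

```text
8.275 [ 0.51092989 -0.19200015  0.16148463] -0.00034190210972483864
[[310.85628124 233.07306826]
 [310.77518963 275.57072194]]
[[284.97484744 226.98309491]
 [288.07471083 163.10578646]]
```

View pics/w5.png

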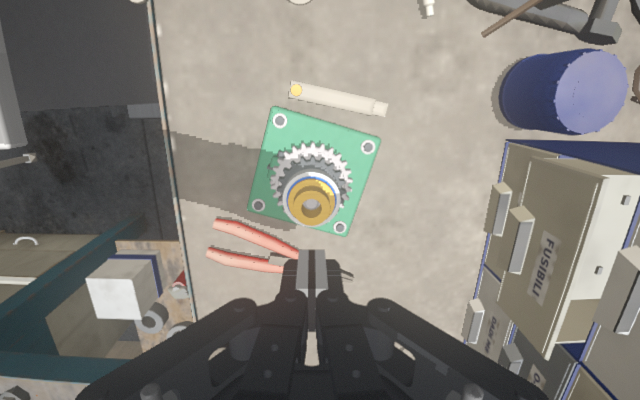

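View pics/s5.png

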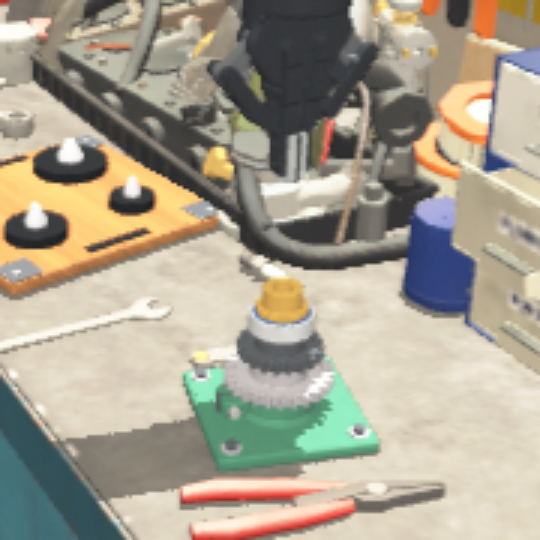

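Shut tips show at wrist (313,250) and side zoom (291,180). That is about 38 mm behind the reported TCP, so I'll triangulate it more exactly.

```bash
python3 - <<'E'
from h import *
s=observe();print(s['clock'],s['position'],s['width'])
P=s['position']
def crop(im,u,v,r,f,n,T,p):
    sub=cv2.resize(im[v-r:v+r,u-r:u+r],None,fx=f,fy=f,interpolation=cv2.INTER_CUBIC)[:,:,::-1].copy()
    for h in (0,.02,.03,.04,.05):
        q=((proj(T,p,[P+[0,0,h]])[0]-[u-r,v-r]+.5)*f).astype(int); cv2.circle(sub,tuple(map(int,q)),3,(0,0,255) if h else (255,0,255),-1)
    return sub
a=[]
T,p=wcam();im=get_image('wrist');a.append(crop(im,312,270,40,6,'w',T,p))
T,p=fcam('side');im=get_image('side');a.append(crop(im,357,180,20,12,'s',T,p))
T,p=fcam('scene');im=get_image('scene');c=proj(T,p,[P+[0,0,.03]])[0].astype(int);print(c);a.append(crop(im,*c,20,12,'c',T,p))
cv2.imwrite('pics/t5.png',cv2.resize(np.hstack(a),(798,266)) if 0 else np.hstack([cv2.resize(x,(266,266)) for x in a]))
for n,x in zip('wsc',a): cv2.imwrite(f'pics/t5{n}.png',x)
E
```

```text
8.375 [ 0.51100302 -0.19198823  0.16162228] -0.0004020296911690099
[356 150]
```

View pics/t5w.png

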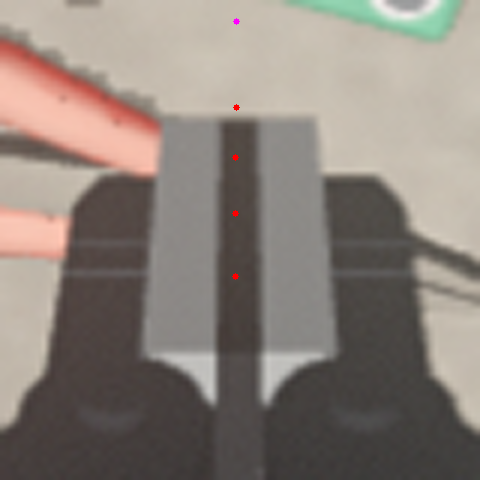

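View pics/t5s.png

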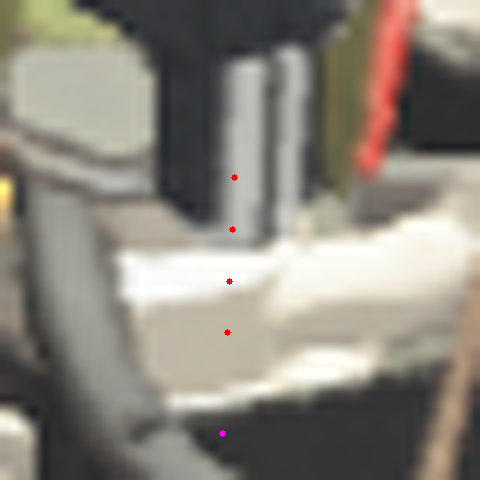

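View pics/t5c.png

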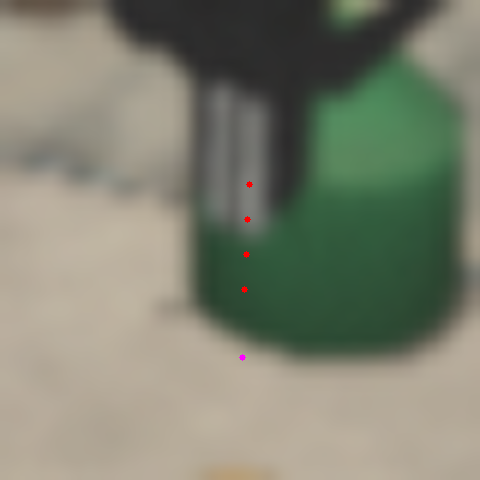

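Call:
step_arm(
  targets=[
    {"linear": [0, 0, 0], "twist": [0, 0, 0], "grip": 1},
    {"linear": [0, 0, 0], "twist": [0, 0, 0], "grip": 1},
    {"linear": [0, 0, 0], "twist": [0, 0, 0], "grip": 1},
    {"linear": [0.8, 0, 0], "twist": [0, 0, 0], "grip": 1},
    {"linear": [0.8, 0, 0], "twist": [0, 0, 0], "grip": 1},
    {"linear": [0.6, 0, 0], "twist": [0, 0, 0], "grip": 1},
    {"linear": [0, 0, 0], "twist": [0, 0, 0], "grip": -0.4},
    {"linear": [0, 0, 0], "twist": [0, 0, 0], "grip": -0.6},
    {"linear": [0, 0, 0], "twist": [0, 0, 0], "grip": -0.6},
    {"linear": [0, 0, 0], "twist": [0, 0, 0], "grip": -0.6},
    {"linear": [0, 0, 0], "twist": [0, 0, 0], "grip": -0.6},
  ],
  grip_force=20,
)

```text
clock: 9.9
position: [0.5112, -0.1921, 0.107]
ee_rot: [1.209, 1.209, -1.209]
contact_force: [0.4, -0.4, 0.1]
width: 0.0172
```

```bash
python3 - <<'E'
from h import *
T,p=wcam();s=observe();print(s['clock'],s['position'],s['width'],s['contact_force'])
im=get_image('wrist');save(im,'w6');
im=get_image('side');cv2.imwrite('pics/s6.png',cv2.resize(im[120:300,260:440,::-1],None,fx=3,fy=3))
E
```

```text
9.9 [ 0.51122023 -0.19205809  0.10703451] 0.017213300864823967 [ 0.40955516 -0.39709086  0.06940446]
```

View pics/w6.png

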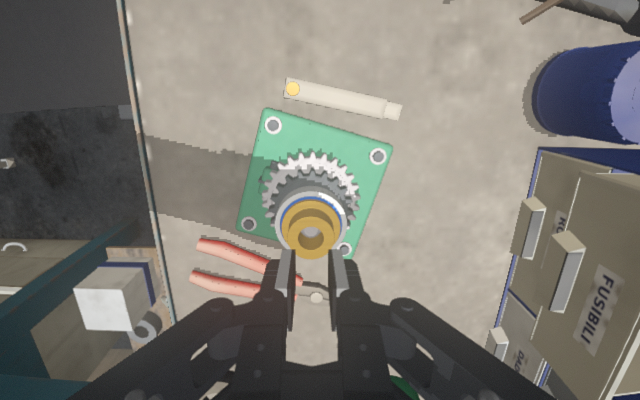

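View pics/s6.png

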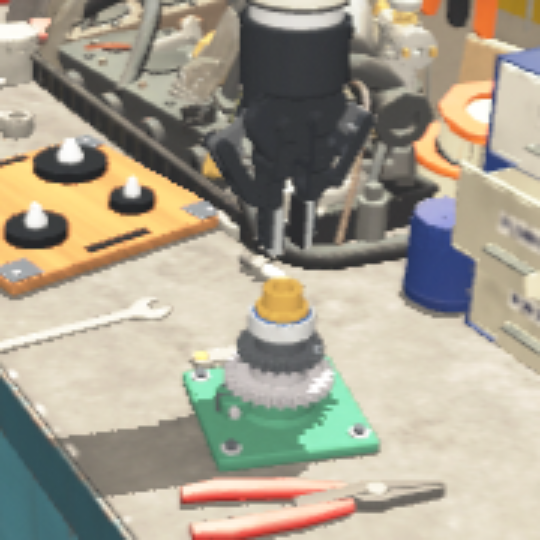

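Width went to 17 mm with no contact, so the tips really are above the bush: true tips are 43 mm behind the reported TCP. Working with that offset (bush: reported z about 0.060).

Call:
step_arm(
  targets=[
    {"linear": [0, 0, 0], "twist": [0, 0, 0], "grip": 0.4},
    {"linear": [0, 0, 0], "twist": [0, 0, 0], "grip": 0.4},
    {"linear": [0, 0, 0], "twist": [0, 0, 0], "grip": 0.4},
    {"linear": [0.6, 0, 0], "twist": [0, 0, 0], "grip": 0.4},
    {"linear": [0.6, 0, 0], "twist": [0, 0, 0], "grip": 0.4},
    {"linear": [0.5, 0, 0], "twist": [0, 0, 0], "grip": 0.4},
    {"linear": [0.2, 0, 0], "twist": [0, 0, 0], "grip": 0.4},
    {"linear": [0, 0, 0], "twist": [0, 0, 0], "grip": 0.4},
    {"linear": [0, 0, 0], "twist": [0, 0, 0], "grip": 0.4},
  ],
  grip_force=20,
)

```text
clock: 11.12
position: [0.5113, -0.1922, 0.0595]
ee_rot: [1.209, 1.209, -1.209]
contact_force: [0.2, -0.2, -0.2]
width: 0.0596
```

```bash
cat > look.py <<'E'
import sys
from h import *
n=sys.argv[1]
T,p=wcam();s=observe();print(s['clock'],s['position'],s['width'],np.round(s['contact_force'],1))
im=get_image('wrist');a=cv2.resize(im[150:350,210:410],(390,390));
im=get_image('side');T,p=fcam('side')
g=s['position']+[0,0,.05]
c=proj(T,p,[g])[0].astype(int);c=np.clip(c,[65,65],[574,334]);b=cv2.resize(im[c[1]-65:c[1]+65,c[0]-65:c[0]+65],(390,390))
save(np.hstack([a,b]),n)
E
python3 look.py a7
```

```text
11.125 [ 0.51132412 -0.19216374  0.05947595] 0.05962306496331124 [ 0.2 -0.2 -0.2]
```

View pics/a7.png

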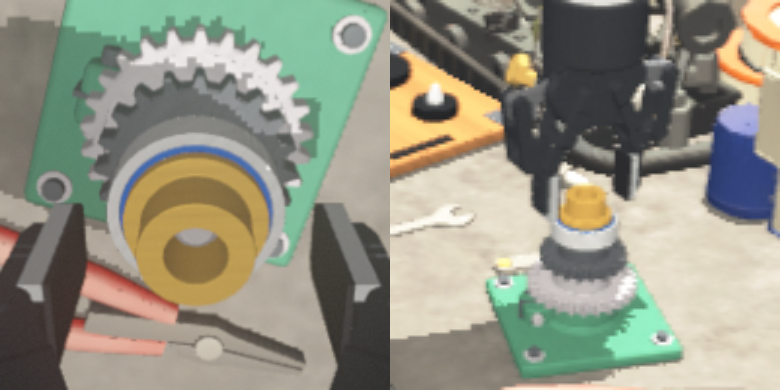

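Bush between the fingers, bore at crop (197,255), jaws symmetric about it. Closing.

Call:
step_arm(
  targets=[
    {"linear": [0, 0, 0], "twist": [0, 0, 0], "grip": -0.2},
    {"linear": [0, 0, 0], "twist": [0, 0, 0], "grip": -1},
    {"linear": [0, 0, 0], "twist": [0, 0, 0], "grip": -1},
    {"linear": [0, 0, 0], "twist": [0, 0, 0], "grip": -1},
    {"linear": [0, 0, 0], "twist": [0, 0, 0], "grip": -1},
    {"linear": [0, 0, 0], "twist": [0, 0, 0], "grip": -1},
  ],
  grip_force=30,
)

```text
clock: 11.98
position: [0.5108, -0.1922, 0.0602]
ee_rot: [1.209, 1.209, -1.209]
contact_force: [-2.4, 0.6, 7.7]
width: 0.0278
```

```bash
python3 look.py a8
```

```text
11.975 [ 0.5108347  -0.19216743  0.0601909 ] 0.02781100721762974 [-2.4  0.6  7.7]
```

View pics/a8.png

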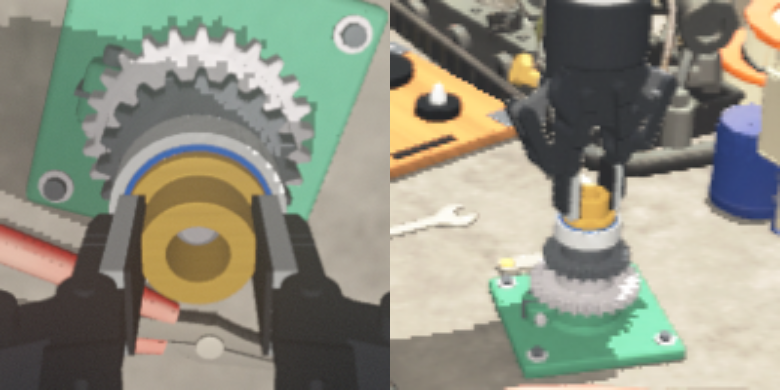

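Call:
step_arm(
  targets=[
    {"linear": [-0.4, 0, 0], "twist": [0, 0, 0], "grip": -1},
    {"linear": [-0.6, 0, 0], "twist": [0, 0, 0], "grip": -1},
    {"linear": [-1, 0, 0], "twist": [0, 0, 0], "grip": -1},
    {"linear": [0, 0, 0], "twist": [0, 0, 0], "grip": -1},
  ],
  grip_force=40,
)

```text
clock: 12.58
position: [0.5129, -0.1926, 0.1115]
ee_rot: [1.21, 1.205, -1.206]
contact_force: [0.2, 0.2, -1.1]
width: 0.0274
```

```bash
python3 look.py a9
```

```text
12.575 [ 0.51287962 -0.19263066  0.11148352] 0.027419881889266053 [ 0.2  0.2 -1.1]
```

View pics/a9.png

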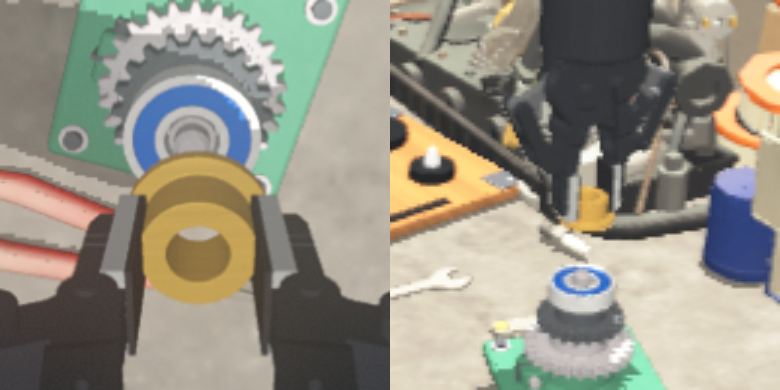

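Bush held and clear of the shaft, bearing exposed. Carrying it to its nest.

Call:
step_arm(
  targets=[
    {"linear": [0, -0.16, -0.5], "twist": [0, 0, 0], "grip": -1},
    {"linear": [0, -0.16, -1], "twist": [0, 0, 0], "grip": -1},
    {"linear": [0, -0.16, -1], "twist": [0, 0, 0], "grip": -1},
    {"linear": [0, -0.16, -1], "twist": [0, 0, 0], "grip": -1},
    {"linear": [0, -0.16, -1], "twist": [0, 0, 0], "grip": -1},
    {"linear": [0, -0.16, -1], "twist": [0, 0, 0], "grip": -1},
    {"linear": [0, -0.16, -1], "twist": [0, 0, 0], "grip": -1},
    {"linear": [0, -0.16, -1], "twist": [0, 0, 0], "grip": -1},
    {"linear": [0, -0.16, -1], "twist": [0, 0, 0], "grip": -1},
    {"linear": [0, -0.16, -1], "twist": [0, 0, 0], "grip": -1},
  ],
)

```text
clock: 13.92
position: [0.4694, 0.047, 0.1084]
ee_rot: [1.207, 1.211, -1.21]
contact_force: [-0.5, -0.4, -1.1]
width: 0.0273
```

Call:
step_arm(
  targets=[
    {"linear": [0, -0.16, -1], "twist": [0, 0, 0], "grip": -1},
    {"linear": [0, -0.16, -1], "twist": [0, 0, 0], "grip": -1},
    {"linear": [0, -0.16, -1], "twist": [0, 0, 0], "grip": -1},
    {"linear": [0, -0.16, -1], "twist": [0, 0, 0], "grip": -1},
    {"linear": [0, -0.16, -1], "twist": [0, 0, 0], "grip": -1},
    {"linear": [0, -0.16, -1], "twist": [0, 0, 0], "grip": -1},
    {"linear": [0, -0.16, -1], "twist": [0, 0, 0], "grip": -1},
    {"linear": [0, -0.16, -1], "twist": [0, 0, 0], "grip": -1},
    {"linear": [0, 0, -0.56], "twist": [0, 0, 0], "grip": -1},
    {"linear": [0, 0, 0], "twist": [0, 0, 0], "grip": -1},
    {"linear": [0, 0, 0], "twist": [0, 0, 0], "grip": -1},
    {"linear": [0, 0, 0], "twist": [0, 0, 0], "grip": -1},
  ],
)

```text
clock: 15.42
position: [0.4391, 0.2581, 0.1091]
ee_rot: [1.21, 1.208, -1.211]
contact_force: [0.9, 0.4, -0.3]
width: 0.0276
```

```bash
python3 look.py a10; python3 - <<'E'
from h import *
for c in('wrist','scene','side'):
    im=get_image(c);print(c,[(np.round(d['position'],4),round(d['conf'],2)) for t in ('bush_centre','nest_bush_seat') for d in place_of(c,t)])
    save(im,'f10'+c)
E
```

```text
15.425 [0.43907736 0.25806223 0.10911894] 0.02756187274534283 [ 0.9  0.4 -0.3]
wrist [(array([0.4361, 0.2626, 0.1545]), 0.59), (array([0.4353, 0.2628, 0.0348]), 0.74)]
scene [(array([0.4374, 0.2627, 0.0281]), 0.67)]
side [(array([0.4369, 0.2635, 0.031 ]), 0.41)]
```

View pics/a10.png

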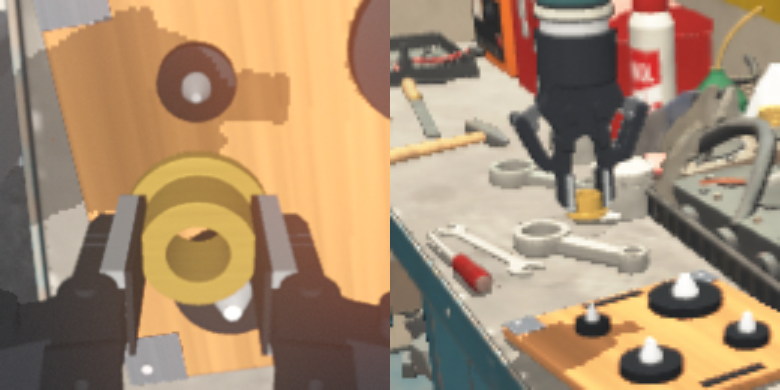

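View pics/f10wrist.png

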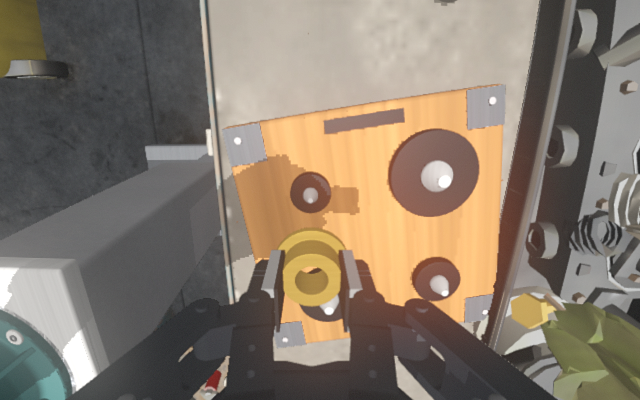

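```bash
python3 - <<'E'
from nests import *
im=cv2.imread('pics/f10wrist.png')[:,:,::-1];T,p=wcam();print(observe()['position'])
for n,x0,d in (('bush',(.4384,.2599),.037),('bearing',(.5668,.1663),.047),('large',(.5494,.2773),.08)):
    print(n,fit(im,T,p,x0,d), proj(T,p,[[*x0,.047],[*x0,.03]]))
sub=im[150:340,240:400];cv2.imwrite('pics/z10.png',cv2.resize(sub,None,fx=3.5,fy=3,interpolation=cv2.INTER_CUBIC)[:,:,::-1])
E
```

```text
[0.43900875 0.25950228 0.10922209]
bush (array([0.43123496, 0.25514805]), np.float64(1.56157015335317)) [[310.163585   201.31402232]
 [310.21228862 195.11437316]]
bearing (array([0.56408977, 0.14055353]), np.float64(0.5826083470312312)) [[444.45991278 293.70608967]
 [437.72279931 283.54781978]]
large (array([0.55187217, 0.27723457]), np.float64(0.17376666364378343)) [[443.53146993 181.48687606]
 [435.74420369 176.38710275]]
```

View pics/z10.png

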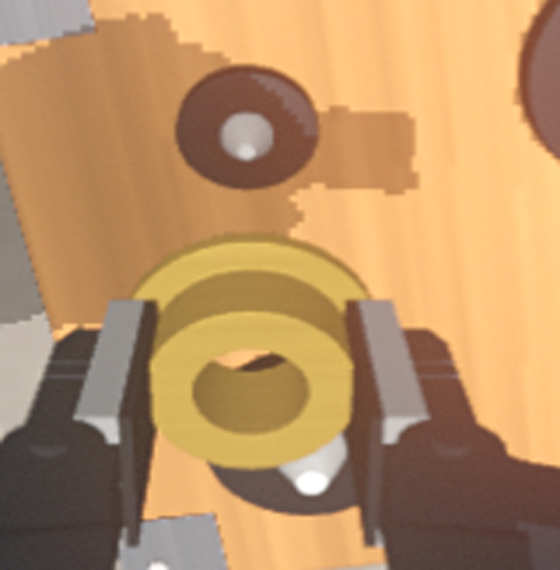

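```bash
python3 - <<'E'
from h import *
T,p=wcam();s=observe();print(s['position'])
for h in(.052,.055,.058):
    print(h,onplane(T,p,[[311.4,279.3]],s['position'][2]+h)[0]-s['position'])
print(onplane(T,p,[[310.3,201.7]],.047),onplane(T,p,[[310.5,193.5]],.03))
E
```

```text
[0.43900875 0.25950228 0.10922209]
0.052 [ 0.00028825 -0.00084954  0.052     ]
0.055 [0.00028464 0.0011236  0.055     ]
0.058 [0.00028103 0.00309674 0.058     ]
[[0.43851429 0.25955646 0.047     ]] [[0.43865859 0.26141214 0.03      ]]
```

Post tip at pixel (310.3,201.7), as predicted; bush axis is within about 1 mm of the TCP axis. Lowering with a -0.8 mm x trim.

Call:
step_arm(
  targets=[
    {"linear": [0.6, -0.03, 0], "twist": [0, 0, 0], "grip": -1},
    {"linear": [1, 0, 0], "twist": [0, 0, 0], "grip": -1},
    {"linear": [0.9, 0, 0], "twist": [0, 0, 0], "grip": -1},
    {"linear": [0.7, 0, 0], "twist": [0, 0, 0], "grip": -1},
    {"linear": [0.4, 0, 0], "twist": [0, 0, 0], "grip": -1},
    {"linear": [0.2, 0, 0], "twist": [0, 0, 0], "grip": -1},
    {"linear": [0.12, 0, 0], "twist": [0, 0, 0], "grip": -1},
    {"linear": [0.12, 0, 0], "twist": [0, 0, 0], "grip": -1},
    {"linear": [0, 0, 0], "twist": [0, 0, 0], "grip": -1},
  ],
)

```text
clock: 17.1
position: [0.4384, 0.2596, 0.0084]
ee_rot: [1.209, 1.209, -1.209]
contact_force: [0.3, 0.4, -0.5]
width: 0.0274
```

```bash
python3 look.py a11
```

```text
17.1 [0.43836903 0.25957799 0.00836243] 0.027439220231307643 [ 0.3  0.4 -0.5]
```

View pics/a11.png

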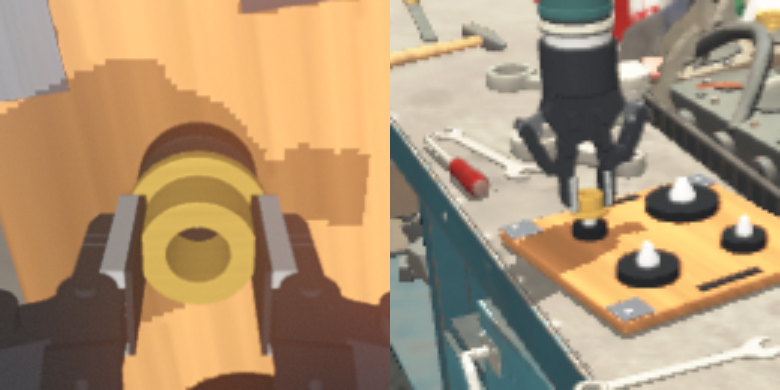

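Bush is over the post, no contact. Continuing slowly.

Call:
step_arm(
  targets=[
    {"linear": [0.12, 0, 0], "twist": [0, 0, 0], "grip": -1},
    {"linear": [0.12, 0, 0], "twist": [0, 0, 0], "grip": -1},
    {"linear": [0.12, 0, 0], "twist": [0, 0, 0], "grip": -1},
    {"linear": [0.08, 0, 0], "twist": [0, 0, 0], "grip": -1},
    {"linear": [0, 0, 0], "twist": [0, 0, 0], "grip": -1},
    {"linear": [0, 0, 0], "twist": [0, 0, 0], "grip": -1},
  ],
)

```text
clock: 17.95
position: [0.4383, 0.2595, -0.0028]
ee_rot: [1.209, 1.209, -1.209]
contact_force: [-0.4, 0.2, -0.9]
width: 0.0278
```

Call:
step_arm(
  targets=[
    {"linear": [0.06, 0, 0], "twist": [0, 0, 0], "grip": -1},
    {"linear": [0.04, 0, 0], "twist": [0, 0, 0], "grip": -1},
    {"linear": [0, 0, 0], "twist": [0, 0, 0], "grip": -1},
    {"linear": [0, 0, 0], "twist": [0, 0, 0], "grip": -1},
  ],
)

```text
clock: 18.45
position: [0.4383, 0.2596, -0.0047]
ee_rot: [1.21, 1.209, -1.209]
contact_force: [-0.6, -0.8, 5.3]
width: 0.0277
```

```bash
python3 look.py a12
```

```text
18.45 [ 0.43833635  0.25955984 -0.00471935] 0.027738057203068812 [-0.6 -0.8  5.3]
```

View pics/a12.png

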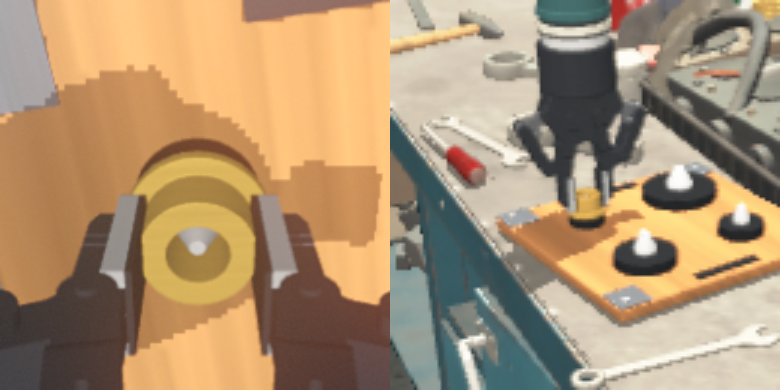

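Seated with 5 N, post tip centred in the bore. Opening and rising.

Call:
step_arm(
  targets=[
    {"linear": [0, 0, 0], "twist": [0, 0, 0], "grip": -0.2},
    {"linear": [0, 0, 0], "twist": [0, 0, 0], "grip": 0.1},
    {"linear": [0, 0, 0], "twist": [0, 0, 0], "grip": 0.3},
    {"linear": [0, 0, 0], "twist": [0, 0, 0], "grip": 0.3},
    {"linear": [-0.4, 0, 0], "twist": [0, 0, 0], "grip": 0.3},
    {"linear": [-1, 0, 0], "twist": [0, 0, 0], "grip": 0.4},
    {"linear": [-1, 0, 0], "twist": [0, 0, 0], "grip": 0.4},
    {"linear": [-1, 0, 0], "twist": [0, 0, 0], "grip": 0.4},
    {"linear": [0, 0, 0], "twist": [0, 0, 0], "grip": 0.4},
  ],
)

```text
clock: 19.68
position: [0.4396, 0.2604, 0.0819]
ee_rot: [1.213, 1.208, -1.205]
contact_force: [-0.7, -0.2, -0.6]
width: 0.06
```

```bash
python3 look.py a13
```

```text
19.675 [0.43964945 0.260361   0.08186433] 0.05998526783848328 [-0.7 -0.2 -0.6]
```

View pics/a13.png

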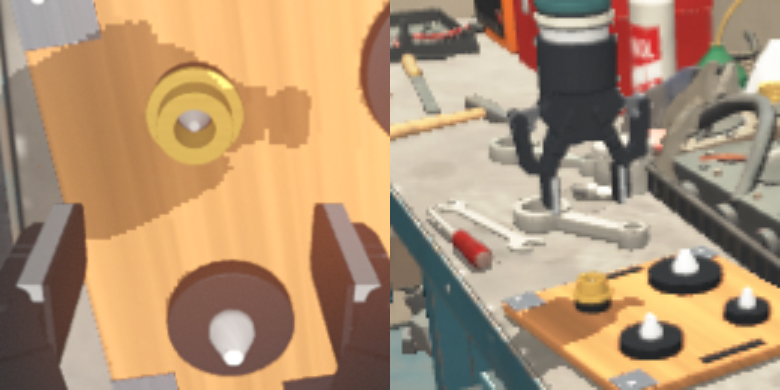

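Bush sits on its nest, released. Back for the bearing.

Call:
step_arm(
  targets=[
    {"linear": [-0.2, 0.16, 0.5], "twist": [0, 0, 0], "grip": 0.6},
    {"linear": [0, 0.16, 1], "twist": [0, 0, 0], "grip": 0.6},
    {"linear": [0, 0.16, 1], "twist": [0, 0, 0], "grip": 0.6},
    {"linear": [0, 0.16, 1], "twist": [0, 0, 0], "grip": 0.6},
    {"linear": [0, 0.16, 1], "twist": [0, 0, 0], "grip": 0.6},
    {"linear": [0, 0.16, 1], "twist": [0, 0, 0], "grip": 0.6},
    {"linear": [0, 0.16, 1], "twist": [0, 0, 0], "grip": 0.6},
    {"linear": [0, 0.16, 1], "twist": [0, 0, 0], "grip": 0.6},
    {"linear": [0, 0.16, 1], "twist": [0, 0, 0], "grip": 0.6},
    {"linear": [0, 0.16, 1], "twist": [0, 0, 0], "grip": 0.6},
  ],
)

```text
clock: 21.02
position: [0.4776, 0.0199, 0.0842]
ee_rot: [1.209, 1.209, -1.212]
contact_force: [0.1, -0.5, 0.0]
width: 0.0685
```

Call:
step_arm(
  targets=[
    {"linear": [0, 0.16, 1], "twist": [0, 0, 0], "grip": 0.6},
    {"linear": [0, 0.16, 1], "twist": [0, 0, 0], "grip": 0.6},
    {"linear": [0, 0.16, 1], "twist": [0, 0, 0], "grip": 0.6},
    {"linear": [0, 0.16, 1], "twist": [0, 0, 0], "grip": 0.6},
    {"linear": [0, 0.16, 1], "twist": [0, 0, 0], "grip": 0.6},
    {"linear": [0, 0.16, 1], "twist": [0, 0, 0], "grip": 0.6},
    {"linear": [0, 0.16, 1], "twist": [0, 0, 0], "grip": 0.6},
    {"linear": [0, 0.18, 1], "twist": [0, 0, 0], "grip": 0.6},
    {"linear": [0, 0.02, 0.54], "twist": [0, 0, 0], "grip": 0.6},
    {"linear": [0, 0, 0], "twist": [0, 0, 0], "grip": 0.6},
    {"linear": [0, 0, 0], "twist": [0, 0, 0], "grip": 0.6},
  ],
)

```text
clock: 22.4
position: [0.5107, -0.1904, 0.0845]
ee_rot: [1.209, 1.211, -1.209]
contact_force: [-0.4, -0.2, -0.3]
width: 0.0683
```

```bash
python3 look.py a14; python3 - <<'E'
from h import *
for c in('wrist','scene','side'):
    T,p=wcam();im=get_image(c);save(im,'f14'+c)
    print(c,[(np.round(d['position'],4),round(d['conf'],2)) for t in ('bearing_centre',) for d in place_of(c,t)])
T,p=wcam();print(proj(T,p,[[.5112,-.1915,.102],[.5112,-.1915,.095]]))
print(observe()['position'])
E
```

```text
22.4 [ 0.51070301 -0.19037216  0.08445467] 0.06828141297046739 [-0.4 -0.2 -0.3]
wrist [(array([ 0.5112, -0.1901,  0.0853]), 0.91)]
scene [(array([ 0.5106, -0.1908,  0.0872]), 0.63)]
side [(array([ 0.5167, -0.1911,  0.0873]), 0.82)]
[[310.58107449 245.83612103]
 [310.59460491 240.61322732]]
[ 0.51135853 -0.1911216   0.08477765]
```

View pics/a14.png

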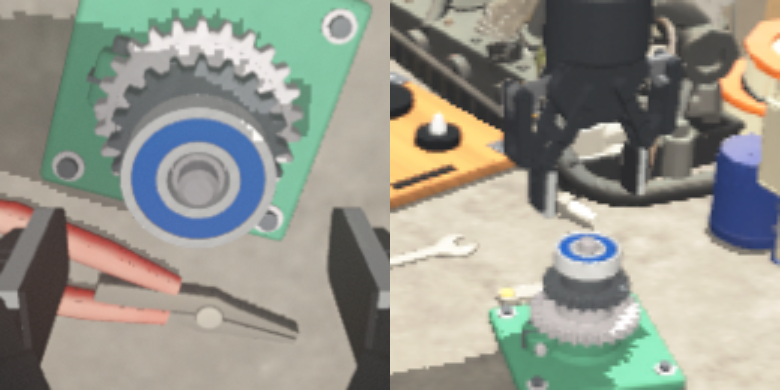

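Bearing top centred at pixel (311.5,240.3), as predicted. Descending and gripping.

Call:
step_arm(
  targets=[
    {"linear": [0.6, 0.02, 0.02], "twist": [0, 0, 0], "grip": 0.6},
    {"linear": [0.8, 0, 0], "twist": [0, 0, 0], "grip": 0.6},
    {"linear": [0.5, 0, 0], "twist": [0, 0, 0], "grip": 0.6},
    {"linear": [0.26, 0, 0], "twist": [0, 0, 0], "grip": 0.6},
    {"linear": [0, 0, 0], "twist": [0, 0, 0], "grip": 0.6},
    {"linear": [0, 0, 0], "twist": [0, 0, 0], "grip": 0.25},
    {"linear": [0, 0, 0], "twist": [0, 0, 0], "grip": -1},
    {"linear": [0, 0, 0], "twist": [0, 0, 0], "grip": -1},
    {"linear": [0, 0, 0], "twist": [0, 0, 0], "grip": -1},
    {"linear": [0, 0, 0], "twist": [0, 0, 0], "grip": -1},
  ],
  grip_force=40,
)

```text
clock: 24.05
position: [0.5121, -0.1922, 0.0315]
ee_rot: [1.21, 1.208, -1.209]
contact_force: [-0.4, 1.4, 6.3]
width: 0.0485
```

```bash
python3 look.py a15
```

```text
24.05 [ 0.51210127 -0.19220001  0.03150651] 0.04846501595382569 [-0.4  1.4  6.3]
```

View pics/a15.png

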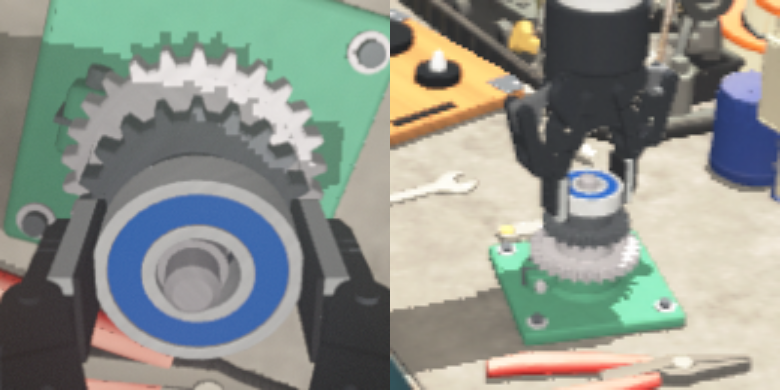

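Gripped at 48.5 mm. Lifting.

Call:
step_arm(
  targets=[
    {"linear": [-0.4, 0, 0], "twist": [0, 0, 0], "grip": -1},
    {"linear": [-0.8, 0, 0], "twist": [0, 0, 0], "grip": -1},
    {"linear": [-1, 0, 0], "twist": [0, 0, 0], "grip": -1},
    {"linear": [-0.6, 0, 0], "twist": [0, 0, 0], "grip": -1},
    {"linear": [0, 0, 0], "twist": [0, 0, 0], "grip": -1},
    {"linear": [0, 0, 0], "twist": [0, 0, 0], "grip": -1},
  ],
)

```text
clock: 24.9
position: [0.5112, -0.1918, 0.1002]
ee_rot: [1.209, 1.21, -1.21]
contact_force: [-1.0, -0.7, -1.8]
width: 0.0485
```

```bash
python3 look.py a16
```

```text
24.9 [ 0.51117352 -0.19175373  0.10015794] 0.048511575870007415 [-1.  -0.7 -1.8]
```

View pics/a16.png

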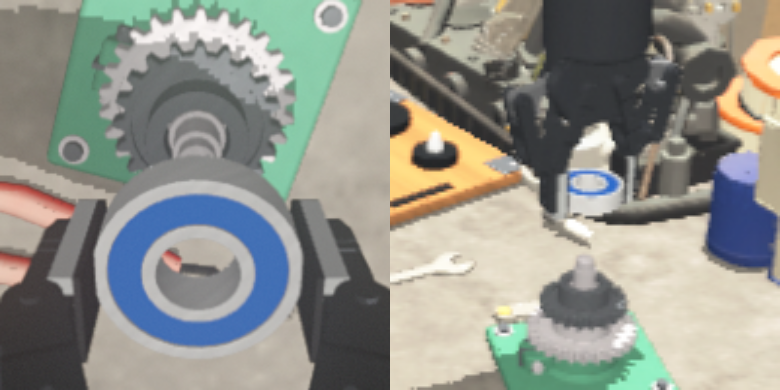

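```bash
python3 - <<'E'
from h import *
T,p=wcam();P=observe()['position']
print(P,onplane(T,p,[[312.3,287.4]],P[2]+.0635)[0]-P)
E
```

```text
[ 0.51099692 -0.19173334  0.09982134] [0.00080017 0.0023835  0.0635    ]
```

Bearing held level, shaft tip visible. Carrying to its nest.

Call:
step_arm(
  targets=[
    {"linear": [0, 0.15, -0.5], "twist": [0, 0, 0], "grip": -1},
    {"linear": [0, 0.15, -1], "twist": [0, 0, 0], "grip": -1},
    {"linear": [0, 0.15, -1], "twist": [0, 0, 0], "grip": -1},
    {"linear": [0, 0.15, -1], "twist": [0, 0, 0], "grip": -1},
    {"linear": [0, 0.15, -1], "twist": [0, 0, 0], "grip": -1},
    {"linear": [0, 0.15, -1], "twist": [0, 0, 0], "grip": -1},
    {"linear": [0, 0.15, -1], "twist": [0, 0, 0], "grip": -1},
    {"linear": [0, 0.15, -1], "twist": [0, 0, 0], "grip": -1},
  ],
)

```text
clock: 26.0
position: [0.5416, -0.0024, 0.1002]
ee_rot: [1.208, 1.211, -1.209]
contact_force: [-0.3, 0.8, -1.4]
width: 0.0485
```

Call:
step_arm(
  targets=[
    {"linear": [0, 0.15, -1], "twist": [0, 0, 0], "grip": -1},
    {"linear": [0, 0.15, -1], "twist": [0, 0, 0], "grip": -1},
    {"linear": [0, 0.15, -1], "twist": [0, 0, 0], "grip": -1},
    {"linear": [0, 0.15, -1], "twist": [0, 0, 0], "grip": -1},
    {"linear": [0, 0.15, -1], "twist": [0, 0, 0], "grip": -1},
    {"linear": [0, 0.15, -1], "twist": [0, 0, 0], "grip": -1},
    {"linear": [0, 0.08, -0.77], "twist": [0, 0, 0], "grip": -1},
    {"linear": [0, 0, 0], "twist": [0, 0, 0], "grip": -1},
    {"linear": [0, 0, 0], "twist": [0, 0, 0], "grip": -1},
    {"linear": [0, 0, 0], "twist": [0, 0, 0], "grip": -1},
  ],
)

```text
clock: 27.25
position: [0.5661, 0.163, 0.1006]
ee_rot: [1.21, 1.208, -1.212]
contact_force: [-0.4, -0.6, -0.6]
width: 0.0484
```

```bash
python3 look.py a17; python3 - <<'E'
from h import *
T,p=wcam();im=get_image('wrist');save(im,'f17wrist')
P=observe()['position'];print(P)
print(proj(T,p,[[.5668,.1663,.048],[.5668,.1663,.03],[.4384,.26,.05]]))
sub=im[120:340,220:420];cv2.imwrite('pics/z17.png',cv2.resize(sub,None,fx=3,fy=2.7,interpolation=cv2.INTER_CUBIC)[:,:,::-1])
E
```

```text
27.25 [0.56609584 0.16299169 0.10064384] 0.04843868350895123 [-0.4 -0.6 -0.6]
[0.56626403 0.16367138 0.10073505]
[[311.60924789 202.15563476]
 [311.5739121  195.30545593]
 [134.18577685  81.32697295]]
```

View pics/z17.png

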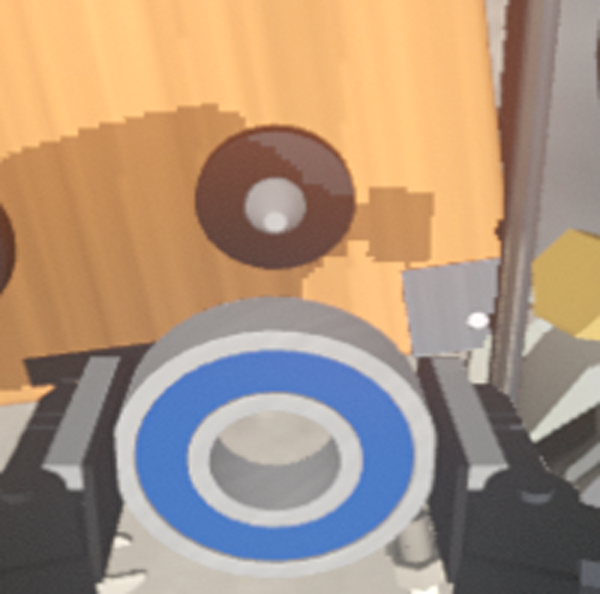

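Post tip at (311.7,202.2), as predicted. Lowering.

Call:
step_arm(
  targets=[
    {"linear": [0.6, 0, 0], "twist": [0, 0, 0], "grip": -1},
    {"linear": [1, 0, 0], "twist": [0, 0, 0], "grip": -1},
    {"linear": [1, 0, 0], "twist": [0, 0, 0], "grip": -1},
    {"linear": [0.7, 0, 0], "twist": [0, 0, 0], "grip": -1},
    {"linear": [0.4, 0, 0], "twist": [0, 0, 0], "grip": -1},
    {"linear": [0.2, 0, 0], "twist": [0, 0, 0], "grip": -1},
    {"linear": [0.12, 0, 0], "twist": [0, 0, 0], "grip": -1},
    {"linear": [0.12, 0, 0], "twist": [0, 0, 0], "grip": -1},
    {"linear": [0.12, 0, 0], "twist": [0, 0, 0], "grip": -1},
    {"linear": [0, 0, 0], "twist": [0, 0, 0], "grip": -1},
    {"linear": [0, 0, 0], "twist": [0, 0, 0], "grip": -1},
  ],
)

```text
clock: 28.78
position: [0.5664, 0.1648, -0.0056]
ee_rot: [1.209, 1.209, -1.209]
contact_force: [-0.4, -0.5, -1.8]
width: 0.0486
```

```bash
python3 look.py a18
```

```text
28.775 [ 0.56636068  0.1647777  -0.00561485] 0.04858253906173647 [-0.4 -0.5 -1.8]
```

View pics/a18.png

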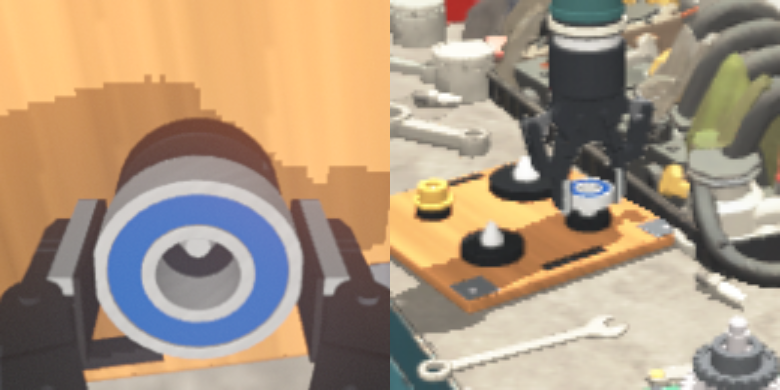

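Post tip is inside the bore, no contact. Continuing down 13 mm.

Call:
step_arm(
  targets=[
    {"linear": [0.12, 0, 0], "twist": [0, 0, 0], "grip": -1},
    {"linear": [0.12, 0, 0], "twist": [0, 0, 0], "grip": -1},
    {"linear": [0.12, 0, 0], "twist": [0, 0, 0], "grip": -1},
    {"linear": [0.1, 0, 0], "twist": [0, 0, 0], "grip": -1},
    {"linear": [0, 0, 0], "twist": [0, 0, 0], "grip": -1},
    {"linear": [0, 0, 0], "twist": [0, 0, 0], "grip": -1},
  ],
)

```text
clock: 29.62
position: [0.5662, 0.165, -0.0174]
ee_rot: [1.209, 1.21, -1.209]
contact_force: [0.4, -0.4, -1.7]
width: 0.0484
```

Call:
step_arm(
  targets=[
    {"linear": [0.06, 0, 0], "twist": [0, 0, 0], "grip": -1},
    {"linear": [0.04, 0, 0], "twist": [0, 0, 0], "grip": -1},
    {"linear": [0, 0, 0], "twist": [0, 0, 0], "grip": -1},
    {"linear": [0, 0, 0], "twist": [0, 0, 0], "grip": -1},
  ],
)

```text
clock: 30.12
position: [0.5663, 0.165, -0.0194]
ee_rot: [1.209, 1.209, -1.209]
contact_force: [-1.2, 1.6, 4.0]
width: 0.0483
```

```bash
python3 look.py a19
```

```text
30.125 [ 0.56632867  0.16504717 -0.01944596] 0.04825838732389441 [-1.2  1.6  4. ]
```

View pics/a19.png

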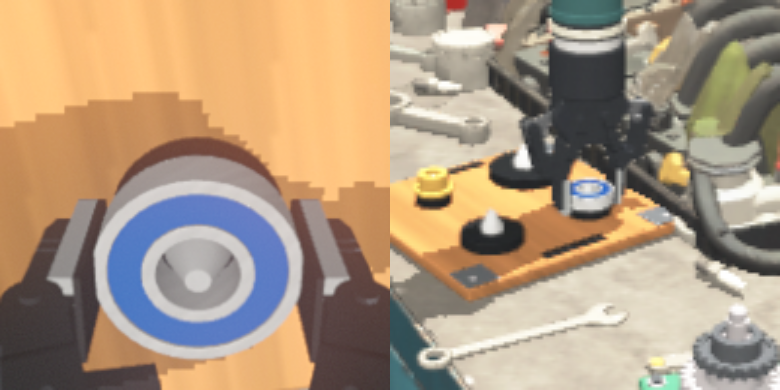

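Seated at the expected height with about 6 N. Releasing.

Call:
step_arm(
  targets=[
    {"linear": [0, 0, 0], "twist": [0, 0, 0], "grip": 0.2},
    {"linear": [0, 0, 0], "twist": [0, 0, 0], "grip": 0.4},
    {"linear": [0, 0, 0], "twist": [0, 0, 0], "grip": 0.6},
    {"linear": [0, 0, 0], "twist": [0, 0, 0], "grip": 0.6},
    {"linear": [-0.4, 0, 0], "twist": [0, 0, 0], "grip": 0.6},
    {"linear": [-1, 0, 0], "twist": [0, 0, 0], "grip": 0.6},
    {"linear": [-1, 0, 0], "twist": [0, 0, 0], "grip": 0.6},
    {"linear": [-1, 0, 0], "twist": [0, 0, 0], "grip": 0.6},
    {"linear": [-0.7, 0, 0], "twist": [0, 0, 0], "grip": 0.6},
  ],
)

```text
clock: 31.35
position: [0.5668, 0.1649, 0.0845]
ee_rot: [1.21, 1.208, -1.208]
contact_force: [0.2, 0.5, 0.3]
width: 0.0683
```

```bash
python3 look.py a20
```

```text
31.35 [0.56677064 0.16487749 0.08449047] 0.06829330146830304 [0.2 0.5 0.3]
```

View pics/a20.png

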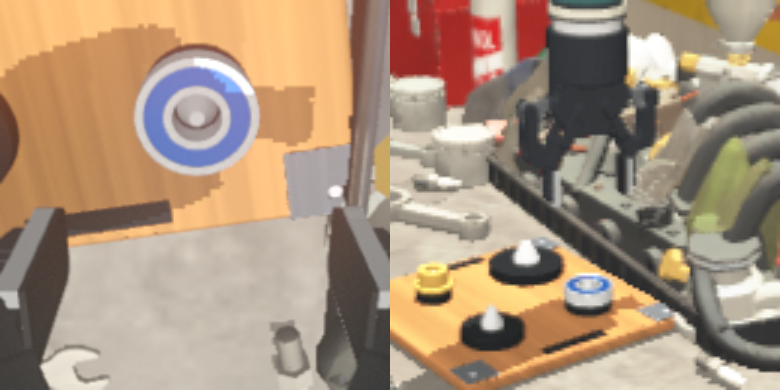

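Bearing rests flat on its nest. Back for the small gear.

Call:
step_arm(
  targets=[
    {"linear": [0, -0.15, 0.5], "twist": [0, 0, 0], "grip": 0.5},
    {"linear": [0, -0.15, 1], "twist": [0, 0, 0], "grip": 0.5},
    {"linear": [0, -0.15, 1], "twist": [0, 0, 0], "grip": 0.5},
    {"linear": [0, -0.15, 1], "twist": [0, 0, 0], "grip": 0.5},
    {"linear": [0, -0.15, 1], "twist": [0, 0, 0], "grip": 0.5},
    {"linear": [0, -0.15, 1], "twist": [0, 0, 0], "grip": 0.5},
    {"linear": [0, -0.15, 1], "twist": [0, 0, 0], "grip": 0.5},
    {"linear": [0, -0.15, 1], "twist": [0, 0, 0], "grip": 0.5},
  ],
)

```text
clock: 32.45
position: [0.5343, -0.0246, 0.0814]
ee_rot: [1.208, 1.211, -1.212]
contact_force: [-0.2, 0.9, -0.1]
width: 0.0638
```

Call:
step_arm(
  targets=[
    {"linear": [0, -0.15, 1], "twist": [0, 0, 0], "grip": 0.5},
    {"linear": [0, -0.15, 1], "twist": [0, 0, 0], "grip": 0.5},
    {"linear": [0, -0.15, 1], "twist": [0, 0, 0], "grip": 0.5},
    {"linear": [0, -0.15, 1], "twist": [0, 0, 0], "grip": 0.5},
    {"linear": [0, -0.15, 1], "twist": [0, 0, 0], "grip": 0.5},
    {"linear": [0, -0.15, 1], "twist": [0, 0, 0], "grip": 0.5},
    {"linear": [0, -0.09, 0.73], "twist": [0, 0, 0], "grip": 0.5},
    {"linear": [0, 0, 0], "twist": [0, 0, 0], "grip": 0.5},
    {"linear": [0, 0, 0], "twist": [0, 0, 0], "grip": 0.5},
  ],
)

```text
clock: 33.58
position: [0.5114, -0.1899, 0.0824]
ee_rot: [1.209, 1.211, -1.208]
contact_force: [0.4, 0.4, -0.2]
width: 0.0643
```

```bash
python3 look.py a21; python3 - <<'E'
from h import *
T,p=wcam();print(proj(T,p,[[.5115,-.1912,.102],[.5115,-.1912,.081]]),observe()['position'])
E
```

```text
33.575 [ 0.51136147 -0.18994202  0.08236843] 0.06434244332432074 [ 0.4  0.4 -0.2]
[[310.5037711  249.5445763 ]
 [310.55994626 234.43198609]] [ 0.51169307 -0.18948957  0.0825717 ]
```

View pics/a21.png

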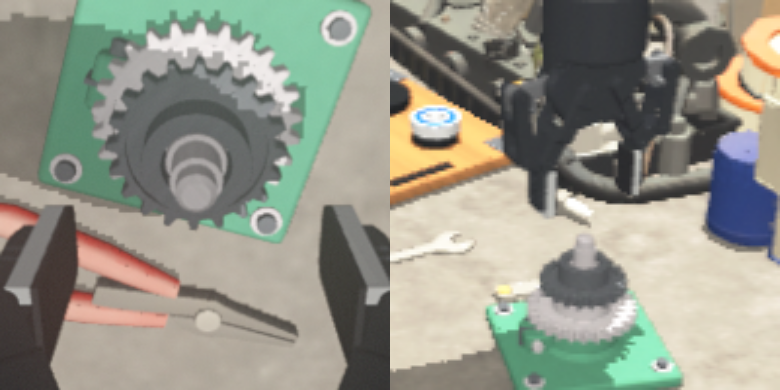

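Shaft tip at pixel (311,248.5), within 1 mm of prediction. Descending on the small gear's hub.

Call:
step_arm(
  targets=[
    {"linear": [0.6, 0, 0], "twist": [0, 0, 0], "grip": 0.5},
    {"linear": [0.8, 0, 0], "twist": [0, 0, 0], "grip": 0.5},
    {"linear": [0.5, 0, 0], "twist": [0, 0, 0], "grip": 0.5},
    {"linear": [0.36, 0, 0], "twist": [0, 0, 0], "grip": 0.5},
    {"linear": [0, 0, 0], "twist": [0, 0, 0], "grip": 0.4},
    {"linear": [0, 0, 0], "twist": [0, 0, 0], "grip": 0},
    {"linear": [0, 0, 0], "twist": [0, 0, 0], "grip": -1},
    {"linear": [0, 0, 0], "twist": [0, 0, 0], "grip": -1},
    {"linear": [0, 0, 0], "twist": [0, 0, 0], "grip": -1},
    {"linear": [0, 0, 0], "twist": [0, 0, 0], "grip": -1},
  ],
  grip_force=50,
)

```text
clock: 34.92
position: [0.5112, -0.1913, 0.0276]
ee_rot: [1.209, 1.209, -1.209]
contact_force: [-3.1, -0.4, 6.5]
width: 0.0354
```

```bash
python3 look.py a22
```

```text
34.925 [ 0.51117083 -0.1912634   0.02762227] 0.035401169118686564 [-3.1 -0.4  6.5]
```

View pics/a22.png

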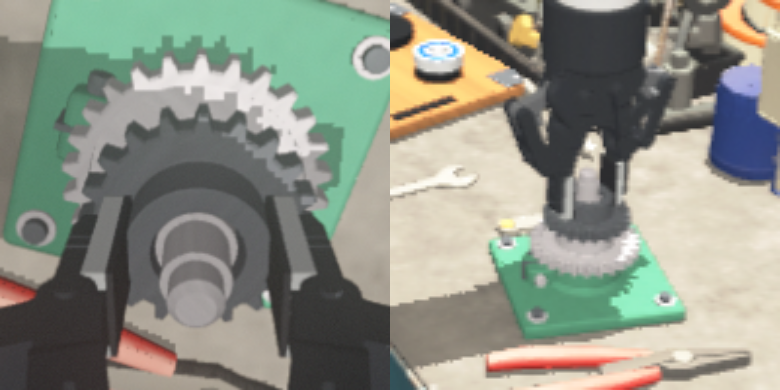

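Call:
step_arm(
  targets=[
    {"linear": [-0.4, 0, 0], "twist": [0, 0, 0], "grip": -1},
    {"linear": [-0.8, 0, 0], "twist": [0, 0, 0], "grip": -1},
    {"linear": [-0.8, 0, 0], "twist": [0, 0, 0], "grip": -1},
    {"linear": [-0.8, 0, 0], "twist": [0, 0, 0], "grip": -1},
    {"linear": [0, 0, 0], "twist": [0, 0, 0], "grip": -1},
    {"linear": [0, 0, 0], "twist": [0, 0, 0], "grip": -1},
  ],
)

```text
clock: 35.78
position: [0.5111, -0.1908, 0.0959]
ee_rot: [1.209, 1.21, -1.209]
contact_force: [-0.7, -0.7, -2.6]
width: 0.0354
```

```bash
python3 look.py a23
```

```text
35.775 [ 0.51113703 -0.19082602  0.09594725] 0.035369777273097994 [-0.7 -0.7 -2.6]
```

View pics/a23.png

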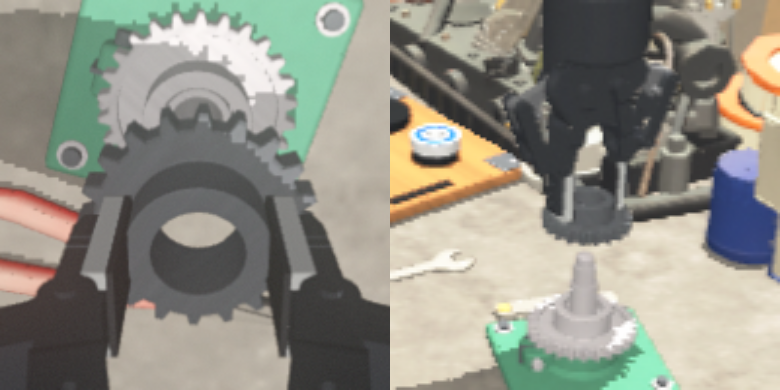

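```bash
python3 - <<'E'
from h import *
T,p=wcam();P=observe()['position']
print(P,onplane(T,p,[[312.05,280.3]],P[2]+.0535)[0]-P,onplane(T,p,[[312.05,280.3]],P[2]+.0545)[0]-P)
E
```

```text
[ 0.51073675 -0.19071746  0.09541056] [ 0.00069368 -0.00045773  0.0535    ] [0.00069158 0.00020375 0.0545    ]
```

Call:
step_arm(
  targets=[
    {"linear": [0, -0.16, -0.5], "twist": [0, 0, 0], "grip": -1},
    {"linear": [0, -0.16, -1], "twist": [0, 0, 0], "grip": -1},
    {"linear": [0, -0.16, -1], "twist": [0, 0, 0], "grip": -1},
    {"linear": [0, -0.16, -1], "twist": [0, 0, 0], "grip": -1},
    {"linear": [0, -0.16, -1], "twist": [0, 0, 0], "grip": -1},
    {"linear": [0, -0.16, -1], "twist": [0, 0, 0], "grip": -1},
    {"linear": [0, -0.16, -1], "twist": [0, 0, 0], "grip": -1},
  ],
)

```text
clock: 36.75
position: [0.4824, -0.0268, 0.0958]
ee_rot: [1.208, 1.211, -1.209]
contact_force: [1.1, -0.1, -2.0]
width: 0.0354
```

Call:
step_arm(
  targets=[
    {"linear": [0, -0.16, -1], "twist": [0, 0, 0], "grip": -1},
    {"linear": [0, -0.16, -1], "twist": [0, 0, 0], "grip": -1},
    {"linear": [0, -0.16, -1], "twist": [0, 0, 0], "grip": -1},
    {"linear": [0, -0.16, -1], "twist": [0, 0, 0], "grip": -1},
    {"linear": [0, -0.16, -1], "twist": [0, 0, 0], "grip": -1},
    {"linear": [0, -0.16, -1], "twist": [0, 0, 0], "grip": -1},
    {"linear": [0, -0.16, -1], "twist": [0, 0, 0], "grip": -1},
    {"linear": [0, 0, -0.08], "twist": [0, 0, 0], "grip": -1},
    {"linear": [0, 0, 0], "twist": [0, 0, 0], "grip": -1},
    {"linear": [0, 0, 0], "twist": [0, 0, 0], "grip": -1},
    {"linear": [0, 0, 0], "twist": [0, 0, 0], "grip": -1},
  ],
)

```text
clock: 38.12
position: [0.4556, 0.1474, 0.0961]
ee_rot: [1.21, 1.208, -1.211]
contact_force: [0.2, -0.2, -0.9]
width: 0.0352
```

```bash
python3 - <<'E'
from h import *
T,p=wcam();im=get_image('wrist');save(im,'f24wrist')
P=observe()['position'];print(P,observe()['clock'])
print(proj(T,p,[[.4558,.1489,.05],[.4558,.1489,.03]]))
sub=im[120:340,220:420];cv2.imwrite('pics/z24.png',cv2.resize(sub,None,fx=3,fy=2.7,interpolation=cv2.INTER_CUBIC)[:,:,::-1])
E
```

```text
[0.45556929 0.14760968 0.09618658] 38.175
[[311.20339017 206.64774557]
 [311.19281339 198.60316828]]
```

View pics/z24.png

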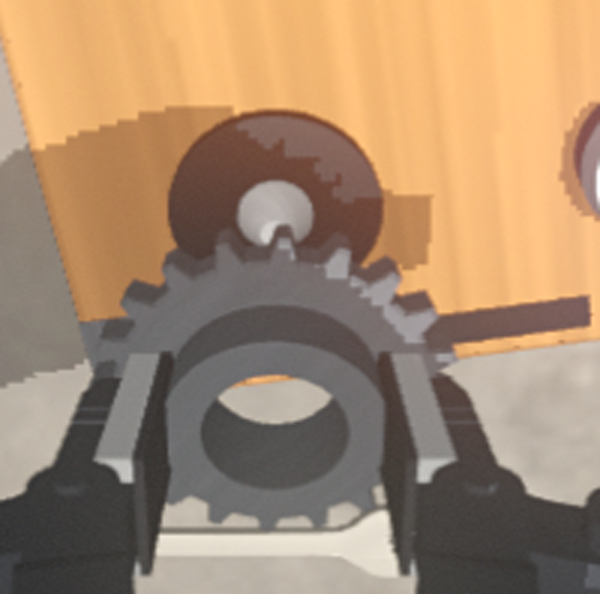

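Post foot centred at u=311.8, pad likewise, matching prediction. Lowering.

Call:
step_arm(
  targets=[
    {"linear": [0.6, 0, 0], "twist": [0, 0, 0], "grip": -1},
    {"linear": [1, 0, 0], "twist": [0, 0, 0], "grip": -1},
    {"linear": [0.7, 0, 0], "twist": [0, 0, 0], "grip": -1},
    {"linear": [0.4, 0, 0], "twist": [0, 0, 0], "grip": -1},
    {"linear": [0.2, 0, 0], "twist": [0, 0, 0], "grip": -1},
    {"linear": [0.12, 0, 0], "twist": [0, 0, 0], "grip": -1},
    {"linear": [0.12, 0, 0], "twist": [0, 0, 0], "grip": -1},
    {"linear": [0.12, 0, 0], "twist": [0, 0, 0], "grip": -1},
    {"linear": [0, 0, 0], "twist": [0, 0, 0], "grip": -1},
    {"linear": [0, 0, 0], "twist": [0, 0, 0], "grip": -1},
  ],
)

```text
clock: 39.42
position: [0.4556, 0.1485, 0.0148]
ee_rot: [1.209, 1.209, -1.209]
contact_force: [-0.5, 0.3, -2.2]
width: 0.0349
```

```bash
python3 look.py a25
```

```text
39.425 [0.45560983 0.14851189 0.01483542] 0.034946346978300354 [-0.5  0.3 -2.2]
```

View pics/a25.png

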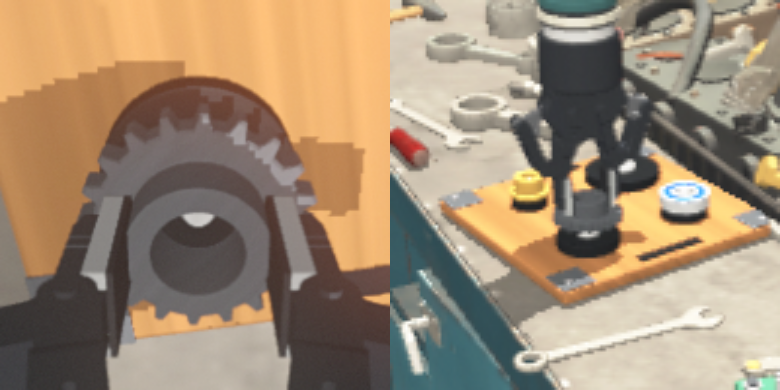

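Post tip in the bore. Continuing.

Call:
step_arm(
  targets=[
    {"linear": [0.14, 0, 0], "twist": [0, 0, 0], "grip": -1},
    {"linear": [0.12, 0, 0], "twist": [0, 0, 0], "grip": -1},
    {"linear": [0.12, 0, 0], "twist": [0, 0, 0], "grip": -1},
    {"linear": [0.1, 0, 0], "twist": [0, 0, 0], "grip": -1},
    {"linear": [0.06, 0, 0], "twist": [0, 0, 0], "grip": -1},
    {"linear": [0, 0, 0], "twist": [0, 0, 0], "grip": -1},
    {"linear": [0, 0, 0], "twist": [0, 0, 0], "grip": -1},
  ],
)

```text
clock: 40.4
position: [0.4555, 0.1486, 0.0012]
ee_rot: [1.209, 1.209, -1.209]
contact_force: [0.4, 0.4, -2.6]
width: 0.0355
```

Call:
step_arm(
  targets=[
    {"linear": [0.05, 0, 0], "twist": [0, 0, 0], "grip": -1},
    {"linear": [0.04, 0, 0], "twist": [0, 0, 0], "grip": -1},
    {"linear": [0, 0, 0], "twist": [0, 0, 0], "grip": -1},
    {"linear": [0, 0, 0], "twist": [0, 0, 0], "grip": -1},
  ],
)

```text
clock: 40.9
position: [0.4556, 0.1486, -0.0004]
ee_rot: [1.21, 1.209, -1.209]
contact_force: [-2.0, 1.1, 6.8]
width: 0.0353
```

```bash
python3 look.py a26
```

```text
40.9 [ 4.55593022e-01  1.48616096e-01 -3.54748610e-04] 0.03526675209704617 [-2.   1.1  6.8]
```

View pics/a26.png

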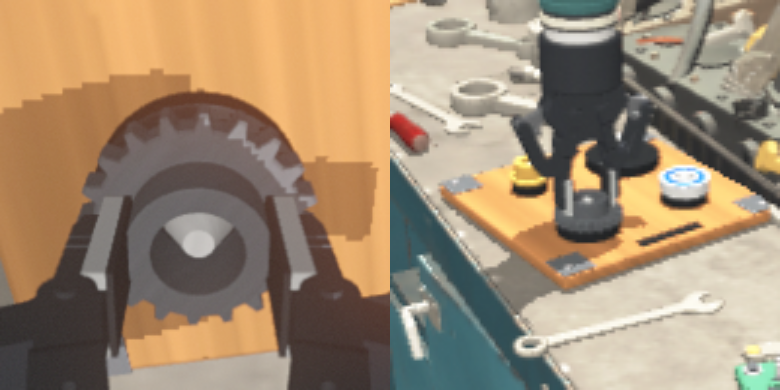

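Seated at the expected height with about 9 N. Releasing.

Call:
step_arm(
  targets=[
    {"linear": [0, 0, 0], "twist": [0, 0, 0], "grip": -0.1},
    {"linear": [0, 0, 0], "twist": [0, 0, 0], "grip": 0.2},
    {"linear": [0, 0, 0], "twist": [0, 0, 0], "grip": 0.4},
    {"linear": [0, 0, 0], "twist": [0, 0, 0], "grip": 0.5},
    {"linear": [-0.4, 0, 0], "twist": [0, 0, 0], "grip": 0.5},
    {"linear": [-1, 0, 0], "twist": [0, 0, 0], "grip": 0.5},
    {"linear": [-1, 0, 0], "twist": [0, 0, 0], "grip": 0.5},
    {"linear": [-1, 0, 0], "twist": [0, 0, 0], "grip": 0.5},
  ],
)

```text
clock: 42.0
position: [0.4554, 0.1484, 0.0853]
ee_rot: [1.209, 1.209, -1.209]
contact_force: [0.2, -0.7, 1.3]
width: 0.0645
```

```bash
python3 look.py a27
```

```text
42.0 [0.45541747 0.14844241 0.08529984] 0.06447334789335202 [ 0.2 -0.7  1.3]
```

View pics/a27.png

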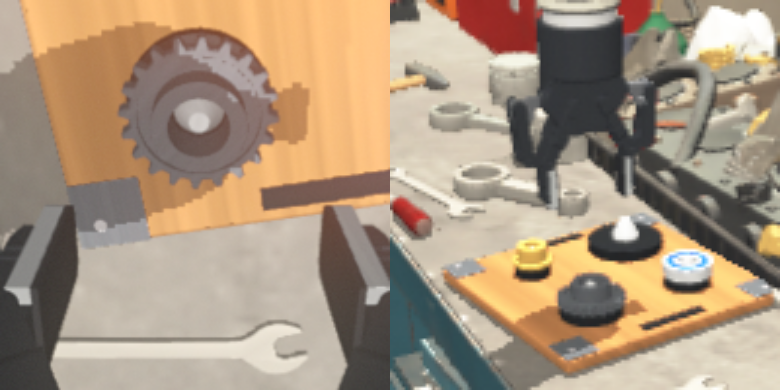

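Small gear lies flat on its nest. Back for the large gear.

Call:
step_arm(
  targets=[
    {"linear": [0, 0.16, 0.5], "twist": [0, 0, 0], "grip": 0.6},
    {"linear": [0, 0.16, 1], "twist": [0, 0, 0], "grip": 0.6},
    {"linear": [0, 0.16, 1], "twist": [0, 0, 0], "grip": 0.6},
    {"linear": [0, 0.16, 1], "twist": [0, 0, 0], "grip": 0.6},
    {"linear": [0, 0.16, 1], "twist": [0, 0, 0], "grip": 0.6},
    {"linear": [0, 0.16, 1], "twist": [0, 0, 0], "grip": 0.6},
    {"linear": [0, 0.16, 1], "twist": [0, 0, 0], "grip": 0.6},
  ],
)

```text
clock: 42.98
position: [0.4826, -0.016, 0.0829]
ee_rot: [1.208, 1.21, -1.212]
contact_force: [1.0, -0.0, -0.2]
width: 0.0685
```

Call:
step_arm(
  targets=[
    {"linear": [0, 0.16, 1], "twist": [0, 0, 0], "grip": 0.6},
    {"linear": [0, 0.16, 1], "twist": [0, 0, 0], "grip": 0.6},
    {"linear": [0, 0.16, 1], "twist": [0, 0, 0], "grip": 0.6},
    {"linear": [0, 0.16, 1], "twist": [0, 0, 0], "grip": 0.6},
    {"linear": [0, 0.16, 1], "twist": [0, 0, 0], "grip": 0.6},
    {"linear": [0, 0.16, 1], "twist": [0, 0, 0], "grip": 0.6},
    {"linear": [0, 0.16, 1], "twist": [0, 0, 0], "grip": 0.6},
    {"linear": [0, 0, 0.08], "twist": [0, 0, 0], "grip": 0.6},
    {"linear": [0, 0, 0], "twist": [0, 0, 0], "grip": 0.6},
    {"linear": [0, 0, 0], "twist": [0, 0, 0], "grip": 0.6},
  ],
)

```text
clock: 44.22
position: [0.511, -0.1895, 0.0836]
ee_rot: [1.208, 1.212, -1.208]
contact_force: [0.4, 0.5, 0.2]
width: 0.068
```

```bash
python3 look.py a28;python3 - <<'E'
from h import *
T,p=wcam();print(proj(T,p,[[.5115,-.1912,.102],[.5115,-.1912,.058]]),observe()['position'])
E
```

```text
44.225 [ 0.51097332 -0.18948701  0.08358325] 0.06797713527136505 [0.4 0.5 0.2]
[[311.06859366 248.22927233]
 [311.08551364 219.99894126]] [ 0.51135445 -0.18969678  0.08384974]
```

View pics/a28.png

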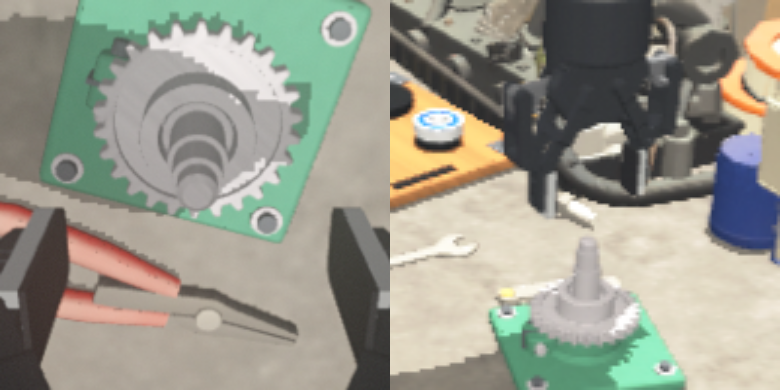

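Shaft tip at (311.5,248), as predicted. Descending to the large gear's hub.

Call:
step_arm(
  targets=[
    {"linear": [0.6, 0, 0], "twist": [0, 0, 0], "grip": 0.6},
    {"linear": [0.9, 0, 0], "twist": [0, 0, 0], "grip": 0.6},
    {"linear": [0.9, 0, 0], "twist": [0, 0, 0], "grip": 0.6},
    {"linear": [0.5, 0, 0], "twist": [0, 0, 0], "grip": 0.6},
    {"linear": [0.35, 0, 0], "twist": [0, 0, 0], "grip": 0.6},
    {"linear": [0, 0, 0], "twist": [0, 0, 0], "grip": 0.4},
    {"linear": [0, 0, 0], "twist": [0, 0, 0], "grip": 0.1},
    {"linear": [0, 0, 0], "twist": [0, 0, 0], "grip": -1},
    {"linear": [0, 0, 0], "twist": [0, 0, 0], "grip": -1},
    {"linear": [0, 0, 0], "twist": [0, 0, 0], "grip": -1},
    {"linear": [0, 0, 0], "twist": [0, 0, 0], "grip": -1},
  ],
  grip_force=60,
)

```text
clock: 45.7
position: [0.5115, -0.1911, 0.0038]
ee_rot: [1.209, 1.209, -1.209]
contact_force: [-1.4, -0.7, 6.3]
width: 0.0413
```

```bash
python3 look.py a29
```

```text
45.7 [ 0.51150629 -0.19111517  0.00377779] 0.04128085377772143 [-1.4 -0.7  6.3]
```

View pics/a29.png

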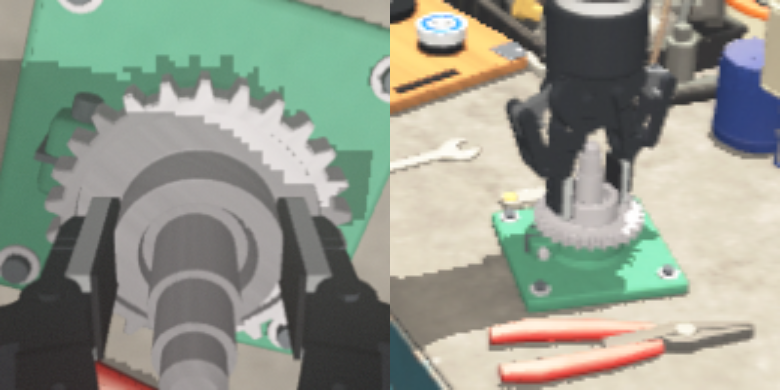

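Call:
step_arm(
  targets=[
    {"linear": [-0.4, 0, 0], "twist": [0, 0, 0], "grip": -1},
    {"linear": [-0.7, 0, 0], "twist": [0, 0, 0], "grip": -1},
    {"linear": [-0.8, 0, 0], "twist": [0, 0, 0], "grip": -1},
    {"linear": [-0.8, 0, 0], "twist": [0, 0, 0], "grip": -1},
    {"linear": [-0.8, 0, 0], "twist": [0, 0, 0], "grip": -1},
    {"linear": [-0.5, 0, 0], "twist": [0, 0, 0], "grip": -1},
    {"linear": [0, 0, 0], "twist": [0, 0, 0], "grip": -1},
    {"linear": [0, 0, 0], "twist": [0, 0, 0], "grip": -1},
  ],
)

```text
clock: 46.8
position: [0.5109, -0.1908, 0.1023]
ee_rot: [1.209, 1.21, -1.21]
contact_force: [-0.4, 0.4, -4.2]
width: 0.0413
```

```bash
python3 look.py a30
```

```text
46.8 [ 0.51090803 -0.19080349  0.10229623] 0.0412549888955485 [-0.4  0.4 -4.2]
```

View pics/a30.png

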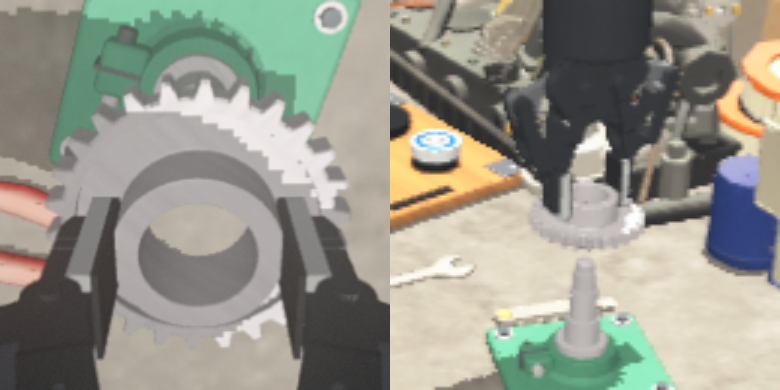

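Large gear held level, bore at (311.5,281), so offset under 1 mm. Carrying it over.

Call:
step_arm(
  targets=[
    {"linear": [0, 0.08, -0.4], "twist": [0, 0, 0], "grip": -1},
    {"linear": [0, 0.08, -0.9], "twist": [0, 0, 0], "grip": -1},
    {"linear": [0, 0.08, -1], "twist": [0, 0, 0], "grip": -1},
    {"linear": [0, 0.08, -1], "twist": [0, 0, 0], "grip": -1},
    {"linear": [0, 0.08, -1], "twist": [0, 0, 0], "grip": -1},
    {"linear": [0, 0.08, -1], "twist": [0, 0, 0], "grip": -1},
    {"linear": [0, 0.08, -1], "twist": [0, 0, 0], "grip": -1},
    {"linear": [0, 0.08, -1], "twist": [0, 0, 0], "grip": -1},
    {"linear": [0, 0.08, -1], "twist": [0, 0, 0], "grip": -1},
    {"linear": [0, 0.08, -1], "twist": [0, 0, 0], "grip": -1},
  ],
)

```text
clock: 48.15
position: [0.5311, 0.0433, 0.1023]
ee_rot: [1.208, 1.21, -1.209]
contact_force: [0.3, -0.8, -4.1]
width: 0.0414
```

Call:
step_arm(
  targets=[
    {"linear": [0, 0.08, -1], "twist": [0, 0, 0], "grip": -1},
    {"linear": [0, 0.08, -1], "twist": [0, 0, 0], "grip": -1},
    {"linear": [0, 0.08, -1], "twist": [0, 0, 0], "grip": -1},
    {"linear": [0, 0.08, -1], "twist": [0, 0, 0], "grip": -1},
    {"linear": [0, 0.08, -1], "twist": [0, 0, 0], "grip": -1},
    {"linear": [0, 0.08, -1], "twist": [0, 0, 0], "grip": -1},
    {"linear": [0, 0.08, -1], "twist": [0, 0, 0], "grip": -1},
    {"linear": [0, 0.08, -1], "twist": [0, 0, 0], "grip": -1},
    {"linear": [0, 0.08, -1], "twist": [0, 0, 0], "grip": -1},
    {"linear": [0, 0, -0.42], "twist": [0, 0, 0], "grip": -1},
    {"linear": [0, 0, 0], "twist": [0, 0, 0], "grip": -1},
    {"linear": [0, 0, 0], "twist": [0, 0, 0], "grip": -1},
  ],
)

```text
clock: 49.65
position: [0.5494, 0.2752, 0.1025]
ee_rot: [1.209, 1.208, -1.212]
contact_force: [0.1, -1.1, -4.5]
width: 0.0413
```

```bash
python3 - <<'E'
from h import *
T,p=wcam();im=get_image('wrist');save(im,'f31wrist')
P=observe()['position'];print(P,observe()['clock'])
print(proj(T,p,[[.5498,.2776,.05],[.5498,.2776,.03]]))
sub=im[120:340,220:420];cv2.imwrite('pics/z31.png',cv2.resize(sub,None,fx=3,fy=2.7,interpolation=cv2.INTER_CUBIC)[:,:,::-1])
E
```

```text
[0.54952428 0.27500596 0.10259977] 49.7
[[311.39859022 202.78050277]
 [311.38425926 195.15611651]]
```

View pics/z31.png

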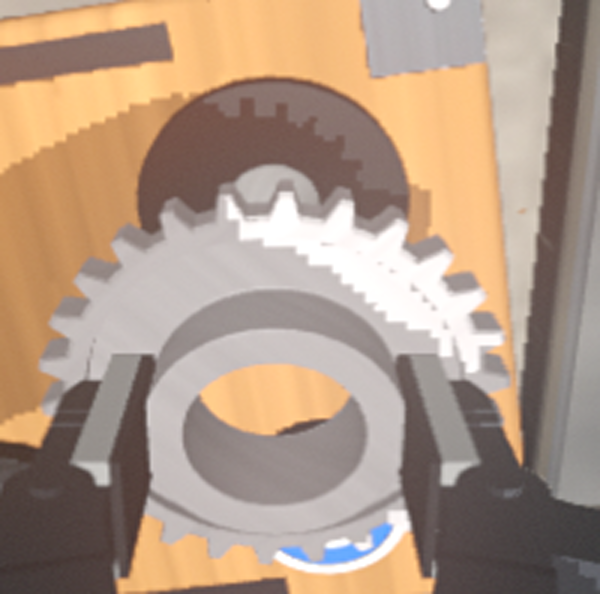

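```bash
python3 - <<'E'
from h import *
T,p=wcam();print(observe()['position'])
print(proj(T,p,[[.5498,.3176,.03],[.5498,.2776+.0135,.03]]))
E
```

```text
[0.54952428 0.27500596 0.10259977]
[[311.12968858 149.01862525]
 [311.20526073 179.92286761]]
```

Pad edge and post foot match prediction to half a pixel. Lowering.

Call:
step_arm(
  targets=[
    {"linear": [0.6, 0, 0], "twist": [0, 0, 0], "grip": -1},
    {"linear": [0.9, 0, 0], "twist": [0, 0, 0], "grip": -1},
    {"linear": [0.8, 0, 0], "twist": [0, 0, 0], "grip": -1},
    {"linear": [0.5, 0, 0], "twist": [0, 0, 0], "grip": -1},
    {"linear": [0.3, 0, 0], "twist": [0, 0, 0], "grip": -1},
    {"linear": [0.12, 0, 0], "twist": [0, 0, 0], "grip": -1},
    {"linear": [0.12, 0, 0], "twist": [0, 0, 0], "grip": -1},
    {"linear": [0.12, 0, 0], "twist": [0, 0, 0], "grip": -1},
    {"linear": [0, 0, 0], "twist": [0, 0, 0], "grip": -1},
    {"linear": [0, 0, 0], "twist": [0, 0, 0], "grip": -1},
  ],
)

```text
clock: 50.95
position: [0.5497, 0.2771, 0.0164]
ee_rot: [1.209, 1.209, -1.209]
contact_force: [-0.3, 0.3, -3.4]
width: 0.0415
```

```bash
python3 look.py a32
```

```text
50.95 [0.54965284 0.27711879 0.0164127 ] 0.041528881728671675 [-0.3  0.3 -3.4]
```

View pics/a32.png

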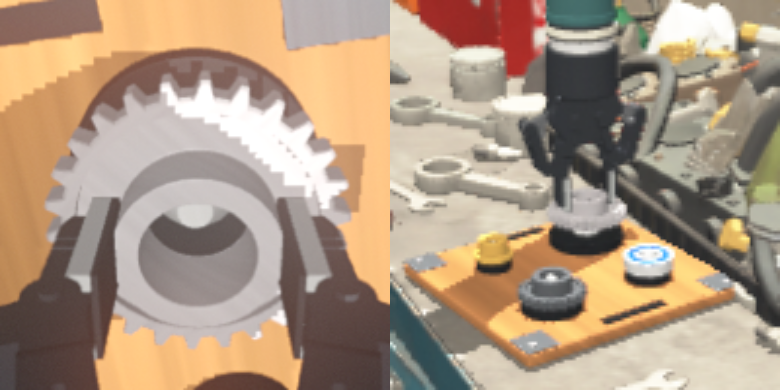

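Post tip in the bore. Continuing down.

Call:
step_arm(
  targets=[
    {"linear": [0.14, 0, 0], "twist": [0, 0, 0], "grip": -1},
    {"linear": [0.12, 0, 0], "twist": [0, 0, 0], "grip": -1},
    {"linear": [0.12, 0, 0], "twist": [0, 0, 0], "grip": -1},
    {"linear": [0.12, 0, 0], "twist": [0, 0, 0], "grip": -1},
    {"linear": [0.08, 0, 0], "twist": [0, 0, 0], "grip": -1},
    {"linear": [0, 0, 0], "twist": [0, 0, 0], "grip": -1},
    {"linear": [0, 0, 0], "twist": [0, 0, 0], "grip": -1},
  ],
)

```text
clock: 51.92
position: [0.5495, 0.277, 0.0017]
ee_rot: [1.209, 1.209, -1.209]
contact_force: [-0.2, 0.7, -3.4]
width: 0.0414
```

Call:
step_arm(
  targets=[
    {"linear": [0.05, 0, 0], "twist": [0, 0, 0], "grip": -1},
    {"linear": [0.05, 0, 0], "twist": [0, 0, 0], "grip": -1},
    {"linear": [0, 0, 0], "twist": [0, 0, 0], "grip": -1},
    {"linear": [0, 0, 0], "twist": [0, 0, 0], "grip": -1},
  ],
)

```text
clock: 52.42
position: [0.5497, 0.2772, -0.0001]
ee_rot: [1.21, 1.209, -1.209]
contact_force: [-1.6, -0.2, 5.2]
width: 0.0412
```

```bash
python3 look.py a33
```

```text
52.425 [ 5.49698386e-01  2.77152080e-01 -1.21825895e-04] 0.0412240291140401 [-1.6 -0.2  5.2]
```

View pics/a33.png

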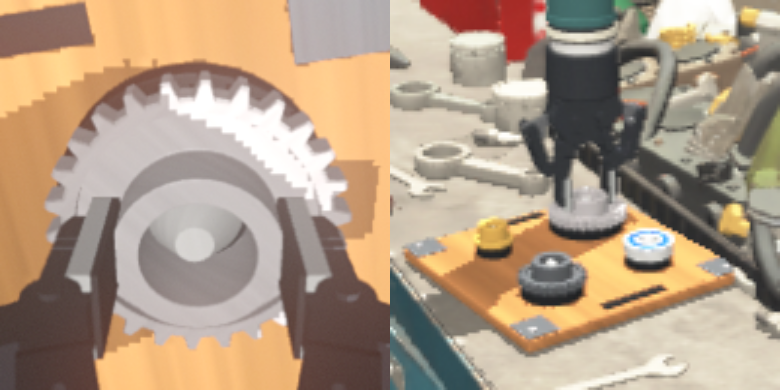

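Seated at the expected height, weight taken by the pad. Releasing and rising.

Call:
step_arm(
  targets=[
    {"linear": [0, 0, 0], "twist": [0, 0, 0], "grip": 0.05},
    {"linear": [0, 0, 0], "twist": [0, 0, 0], "grip": 0.25},
    {"linear": [0, 0, 0], "twist": [0, 0, 0], "grip": 0.45},
    {"linear": [0, 0, 0], "twist": [0, 0, 0], "grip": 0.5},
    {"linear": [-0.4, 0, 0], "twist": [0, 0, 0], "grip": 0.5},
    {"linear": [-1, 0, 0], "twist": [0, 0, 0], "grip": 0.5},
    {"linear": [-1, 0, 0], "twist": [0, 0, 0], "grip": 0.5},
    {"linear": [-1, 0, 0], "twist": [0, 0, 0], "grip": 0.5},
    {"linear": [-1, 0, 1], "twist": [0, 0, 0], "grip": 0.5},
    {"linear": [0, 0, 1], "twist": [0, 0, 0], "grip": 0.5},
    {"linear": [0, 0, 0], "twist": [0, 0, 0], "grip": 0.5},
    {"linear": [0, 0, 0], "twist": [0, 0, 0], "grip": 0.5},
  ],
)

```text
clock: 54.02
position: [0.5494, 0.2282, 0.1094]
ee_rot: [1.21, 1.21, -1.208]
contact_force: [-0.6, 0.2, -0.5]
width: 0.064
```

Call:
step_arm(
  targets=[
    {"linear": [-1, -1, 1], "twist": [0, 0, 0], "grip": 0.5},
    {"linear": [-1, -1, 1], "twist": [0, 0, 0], "grip": 0.5},
    {"linear": [-1, 0, 1], "twist": [0, 0, 0], "grip": 0.5},
    {"linear": [0, 0, 1], "twist": [0, 0, 0], "grip": 0.5},
    {"linear": [0, 0, 0], "twist": [0, 0, 0], "grip": 0.5},
    {"linear": [0, 0, 0], "twist": [0, 0, 0], "grip": 0.5},
  ],
)

```text
clock: 54.78
position: [0.4994, 0.1289, 0.1839]
ee_rot: [1.208, 1.211, -1.208]
contact_force: [0.3, 0.5, 0.0]
width: 0.064
```

```bash
python3 - <<'E'
from h import *
s=observe();print(s['clock'],s['position'],s['contact_force'])
im=get_image('wrist');a=cv2.resize(im[0:240,160:460],(400,320))
for c in('wrist','scene','side'):
    b=get_image(c)
    for t in ['bush_centre','bearing_centre','small_gear_centre','large_gear_centre']:
        print(c,t,[(np.round(d['position'],4),round(d['conf'],2)) for d in place_of(c,t)][:1])
b=cv2.resize(b[140:230,210:350],(400,320));save(np.hstack([a,b]),'a34')
E
```

```text
54.775 [0.49939322 0.12885007 0.18387274] [0.28297659 0.45857156 0.00621995]
wrist bush_centre [(array([0.4358, 0.2597, 0.0405]), 0.85)]
wrist bearing_centre [(array([0.5675, 0.1618, 0.036 ]), 0.81)]
wrist small_gear_centre [(array([0.4591, 0.1484, 0.0405]), 0.86)]
wrist large_gear_centre [(array([0.548 , 0.2805, 0.0397]), 0.84)]
scene bush_centre []
scene bearing_centre [(array([0.5721, 0.1669, 0.0339]), 0.72)]
scene small_gear_centre [(array([0.4563, 0.147 , 0.0385]), 0.64)]
scene large_gear_centre [(array([0.5508, 0.2721, 0.042 ]), 0.65)]
side bush_centre [(array([0.4382, 0.2609, 0.0413]), 0.39)]
side bearing_centre [(array([0.4584, 0.1469, 0.0407]), 0.59)]
side small_gear_centre [(array([0.4557, 0.1486, 0.042 ]), 0.7)]
side large_gear_centre [(array([0.5465, 0.2742, 0.0429]), 0.57)]
```

View pics/a34.png

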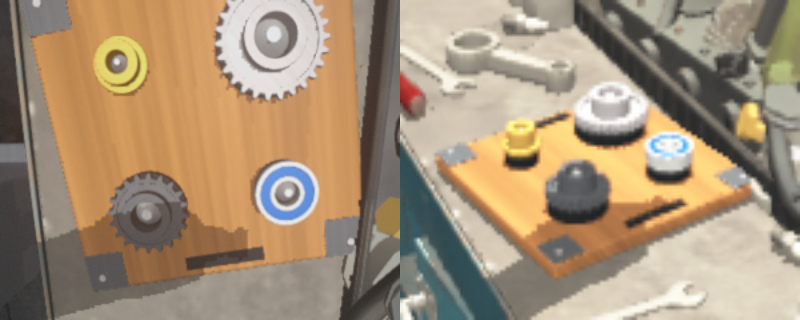

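All four parts lie flat with the post tips showing in their bores, and the gripper is well clear. Handing in.

```bash
python3 -c "
from station import *
print(hand_in())"
```

```text
the job is handed in; nothing more can be done
None
```

I took the bush, bearing, small gear and large gear off the shaft in that order. Each went over the post of its own nest and down onto its pad, was let go there, and I handed the job in at about 55 s of the 134 s. `hand_in()` reports no verdict.

**Seating:** each part met its pad within about 1 mm of the expected height, with the pad pushing back about 4–7 N, before I opened the fingers. The last wrist and side pictures show all four flat and right way up, with the post tips in the bores. The gripper was about 180 mm up and felt nothing but sensor noise.

**Checks that disagreed:**
- **TCP position:** the reported TCP turned out to be about 43 mm beyond the real fingertips. All three cameras showed it, and so did closing the fingers at bush height without touching anything. I used that offset for every grasp.
- **Final network positions:** most agreed with the nests to within about 5 mm. The exceptions were:
  - The scene view missed the bush and placed the large gear and bearing about 5–6 mm off.
  - The side view gave the small gear's place as the bearing.
  - I trusted the pictures and contact heights instead.

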